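# Mount the lesson camera and take a test picture

### The arm

A 6-joint arm with a two-finger parallel gripper is mounted at the origin on the work surface. World frame = base frame: x ahead of the robot, y to its left, z up, the work surface at z = 0. Lengths are in m, angles in rad, forces in N, time in s.
With the tool pointing down it reaches from about 0.275 to 0.75 m from the base axis. Payload 10.2 kg.
Tool frame: the origin (TCP) lies midway between the tips of the shut fingers; the grasp point (between the pads) lies 19 mm behind it; z points along the fingers, y is the direction in which the jaws open and shut (so a half turn about z gives the same grasp; the last joint's range is limited). The gripper opens to 88 mm and grips with 3 to 60 N. Pads are 18 mm wide; open, the fingers measure 123 mm over their backs; the gripper's body (75 mm by 187 mm) begins 45 mm behind the grasp point.
Start: joints at [0.896, 0.313, 1.498, -0, 1.331, -0.223], TCP at [0.229, 0.472, 0.239] pointing down, gripper open.
Joint ranges: [-2.94, 2.94], [-0.97, 2.17], [0.19, 2.56], [-1.23, 4.37], [0.02, 3.11], [-2.88, 2.88]. Speed limits (rad/s): [2.39, 2.39, 3.01, 3.14, 3.14, 3.14].

### API

Orientations are given as a rotation vector (axis times angle).
In Python, from cell import bot gives the robot as it stands. The module is installed in compiled form; this text tells all that it offers.
- The arm moves only by the tool servo_tool, never from a script. Its argument "series" is one flat list of numbers, 7 for each row, row after row: the closure in counts, from 0 (fully open) to 255 (shut), then the shift along the tool's x, y, z in mm, then the turn, a rotation vector about the tool's x, y, z in rad. In form: [gripper, tx, ty, tz, rx, ry, rz, gripper, tx, ty, tz, rx, ry, rz, ...]. A call has 1 to 20 rows; each row shifts and turns the pose as measured when the row begins, along the tool's axes as they then stand; what a row does not reach is not made up. A row lasts 1/8 s, in which the tool goes at most 62.5 mm and 10.7 degrees, less where a joint would pass 70% of its speed; a pose out of reach is approached as far as the arm can. A call is refused whole if a number of a shift passes 62.5 or a number of a turn 0.188, either way. A call with a gripper value outside its range is refused whole. The fingers move at their own pace and stop on an object; the grip force is fixed at half the most. Time passes only in rows, so rows that do not move let the fingers close. It gives the time, the measured TCP pose, the force and the opening at its end, in the units of the state.
- bot.get_obs(): the state, without advancing time (a new reading comes with each control period).
- bot.capture(name): name is "scene" or "top" or "wrist"; returns the picture (384x512x3 uint8, red, green, blue); there is no depth.
- bot.camera_model(name): a dict with "vfov" (degrees; the focal length in pixels is half the picture's height over the tangent of half this angle, whatever the lens; pixels are square), "cx", "cy" (the principal point, pixels), "position" and "attitude" of the camera in the world; the wrist camera has in their place "hand_eye" (4x4, takes a point from camera to tool coordinates, whose origin is the TCP and whose axes are the flange's). Camera axes: x right, y up, looking along -z (the intrinsics and any distortion apply to the point x, -y, -z); pixel columns grow to the right and rows downward; lengths in m; the calibration is good to about 2 mm. A picture is of the moment at which its call begins: read the wrist's pose just before it. camera_model takes no time and is no camera call.
- bot.close_job(): hands the job in, once; it reports no verdict.
The state is a dict: "t": time; "joint_pos": joint angles; "joint_velocities": joint speeds; "joint_torque": joint torques, N m; "eef_pos": TCP position; "orientation": TCP orientation; "contact_force": force on the tool from outside, world axes, zero at the start; "ft_torque": the same for the moment, N m; "grip_width": finger opening in m.
Only numpy, scipy, OpenCV 4.12 (cv2) and the standard library are available. Lean on these libraries where they do the work, as an engineer would, in place of code of your own. Each camera call takes 0.05 s, during which the arm holds its last target.

### The job

Take the camera head off its sloping rest and slide its sleeve down over the spigot of the table stand until it is fully home on the shoulder, lens looking the way the stand's long toe points; lower it gently, do not let it drop down the spigot. Then take a test picture: squeeze the trigger of the desk grip fully in for a moment and let it spring back. Leave the speakerphone, mouse and pencil case where they are.

Things in the scene. Friction and masses are not known exactly. Their poses are not given: they have to be found in the camera images.
- camera: Loose camera head, 0.35 kg, 104 mm tall: grey sleeve (diameter 48, height 60; foot flange diameter 62, height 10) with a bore of diameter 31, 60 deep, open at the foot; black camera body on top. Origin: centre of the foot. z: up along the sleeve; x: the way the lens looks. At the start it stands on the rest, over its stub, z leaning 0.49 rad (28 deg) from vertical, y level
- camera_body (a point): Middle of the black camera body, 82 mm above the foot along z. The body is 46 (x) by 56 (y) by 44 mm high, 60 to 104 mm above the foot; its flat y sides, 56 mm apart, are free to grip
- lens (a point): Centre of the lens, 30 mm ahead (x) of the sleeve's axis and 82 mm above the foot
- rest: Fixed sloping rest like a small lectern, 130 by 120 mm, grey top on black panels; the top slopes 28 deg, low towards the rest's -x (the robot's side). Origin: middle of its underside on the desk; z up
- rest_seat (a point): Foot of the rest's steel stub (diameter 27, 30 mm long) on the slope, 70 mm above the desk, where the camera's foot starts. The stub stands square on the slope, leaning 28 deg towards the rest's -x: draw the camera head off along it by more than 30 mm
- stand: Fixed table stand: dark round foot (diameter 110, 12 thick) with one long toe along the stand's x, 34 wide; aluminium column; round shoulder of diameter 54, flat top at height 90; above it an upright steel spigot of diameter 28, 50 mm long, its top 6 mm tapered. Origin: on the desk below the spigot; z up along the spigot
- stand_seat (a point): Centre of the shoulder's top, 90 mm above the desk, where the camera's foot must end
- spigot_top (a point): Centre of the spigot's top, 140 mm above the desk
- toe_tip (a point): End of the long toe, 110 mm from the spigot's axis along the stand's x, on its top face
- grip: Fixed upright desk grip on a 90 by 100 mm plate: black handle 34 (x) by 28 (y), 115 mm tall with its cap, spanning y = -28 to 0 mm (cap -30 to 2) from the origin. Grey trigger leaning out on its +y side. Origin: on the desk; z up. At height 85 handle and trigger together are 52 mm wide (y = -28 to 24); squeezed fully 41 (y = -28 to 13)
- trigger_face (a point): Point on the outer (+y) face of the trigger, about 85 mm above the desk at rest; moves with it. The trigger is 24 wide (x), 8 thick, hinged 8 mm out (y) at height 35 and reaches up to height 99, where its outer face is 28 mm out at rest
- trigger (a joint): Trigger angle: 0 at rest, 0.22 rad fully in (its top swings to the grip's -y, against the handle); a spring returns it; at height 85 it takes about 4 N to start and 9 N fully in
- speakerphone: Bystander: black disc, diameter 120, height 32. Origin: middle of its underside
- mouse: Bystander: black computer mouse, 100 by 60 by 30 mm. Origin: middle of its underside
- pencil_case: Bystander: grey pencil case, 65 by 190 by 45 mm, long along its y. Origin: middle of its underside
Not all that is in view belongs to the job. What is shaped like the grip but blue is not meant.

How it is judged:
On the way, in this order (a step that is already met when the one before it is completed fails the run):
1. the camera head is fully home on the stand's shoulder, upright, lens over the long toe (z of camera in the frame of stand_seat between -0.004 and 0.004 m and horizontal distance between camera and stand_seat below 0.006 m and angle between camera's own z axis and vertical below 0.07 rad and angle between the x axis of camera and the x axis of stand, either way round below 0.3 rad and x of lens in the frame of stand above 0.01 m), for 0.2 s.
2. the trigger is squeezed in (value of joint trigger above 0.15 rad), for 0.1 s.
At the end, for the whole second after the job is handed in: The camera head rests on the stand's shoulder (foot within 4 mm of it, axis within 6 mm, upright within 4 deg), lens within 17 deg of the long toe's direction, at rest, and the trigger has sprung back (below 0.05 rad) (all of step 1 and value of joint trigger below 0.05 rad and linear speed of camera below 0.02 m/s); the robot touches nothing.
It fails at once if the camera head drops down the spigot (faster than 0.45 m/s within 60 mm above the shoulder) (horizontal distance between camera and stand_seat below 0.015 m and z of camera in the frame of stand_seat below 0.06 m and linear speed of camera above 0.45 m/s).
It fails at once if the speakerphone is moved by more than 30 mm (distance of speakerphone from where it was at the start of the episode above 0.03 m).
It fails at once if the mouse is moved by more than 30 mm (distance of mouse from where it was at the start of the episode above 0.03 m).
It fails at once if the pencil case is moved by more than 30 mm (distance of pencil_case from where it was at the start of the episode above 0.03 m).
It also fails if it takes over 58 s, if anything falls off the work surface, if the arm or the gripper's body presses on something with over 40 N, if the wrist force passes 120 N, or if a joint passes its speed limit or range.

## Working session

There is one attempt and no reset: what is moved stays moved. The work goes in short steps, Python scripts to look and compute and a tool call to move; the robot and the scene stay as the last step left them, time stands still between calls to the robot, and variables do not carry over. Pictures are saved under pics/ and viewed, and the job is handed in when it is done.

Besides the shell and the picture viewer there is one more tool, called after "Request:" as name(argument=value, ...), one argument or row to a line, values as JSON. servo_tool: Moves the arm, as the interface text tells. Its arguments: {"type":"object","properties":{"series":{"type":"array"}},"required":["series"]}

```bash
mkdir -p pics
python3 - <<'E'
from cell import bot
import cv2,numpy as np
o=bot.get_obs(); print(o)
for n in ["scene","top","wrist"]:
    m=bot.camera_model(n); print(n,m)
    im=bot.capture(n); cv2.imwrite(f"pics/{n}0.png",cv2.cvtColor(im,cv2.COLOR_RGB2BGR))
E
```

```text
{'t': 0.0, 'joint_pos': array([ 8.95603050e-01,  3.13453783e-01,  1.49841165e+00, -3.81561129e-05,
        1.33096403e+00, -2.23394391e-01]), 'joint_velocities': array([-6.59529185e-04,  5.13894450e-04,  3.19000338e-04,  5.70033887e-06,
       -2.64669165e-03, -8.84904011e-04]), 'joint_torque': array([ 8.26336077e-05, -4.02214944e+01, -2.52268159e+01,  6.94041490e-02,
        3.53111106e-02, -1.14674776e-04]), 'eef_pos': array([0.2290754 , 0.47212983, 0.2381687 ]), 'orientation': array([-7.03536619e-01, -3.06128604e+00,  1.77496458e-03]), 'contact_force': array([-0.25011094,  0.31032199, -0.21394064]), 'ft_torque': array([-0.00558392, -0.01707005, -0.01064754]), 'grip_width': 0.08806820767260086}
scene {'vfov': 43.110961864841904, 'cx': 249.3874285655886, 'cy': 194.79525054153387, 'position': array([ 1.34660577, -0.04126498,  1.00081751]), 'attitude': array([0.5817482 , 0.52794641, 1.46328273])}
top {'vfov': 43.25310368502891, 'cx': 262.01680810420237, 'cy': 192.73659597029894, 'position': array([ 0.50648452, -0.0168608 ,  1.29340662]), 'attitude': array([ 0.07184315, -0.05008754, -1.57394917])}
wrist {'vfov': 68.38336930950253, 'cx': 252.0767826026551, 'cy': 195.57504721661232, 'hand_eye': array([[ 1.12534283e-03,  9.52652023e-01,  3.04060614e-01,
         7.83340307e-02],
       [ 9.99998805e-01, -7.49722317e-04, -1.35208896e-03,
         1.36155390e-03],
       [-1.06010926e-03,  3.04061772e-01, -9.52651728e-01,
        -1.46406849e-01],
       [ 0.00000000e+00,  0.00000000e+00,  0.00000000e+00,
         1.00000000e+00]])}
```

View pics/scene0.png

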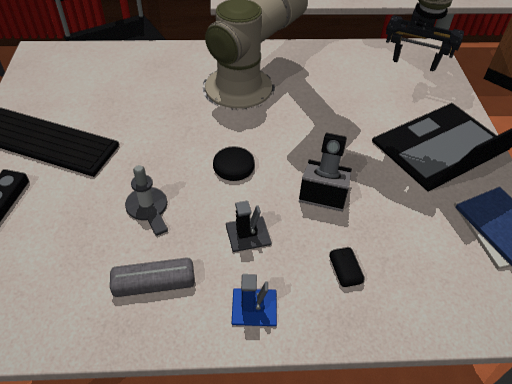

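View pics/top0.png

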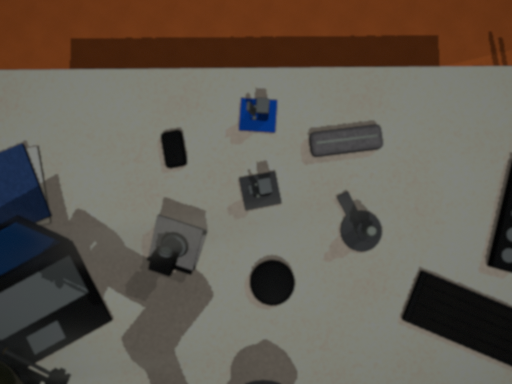

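View pics/wrist0.png

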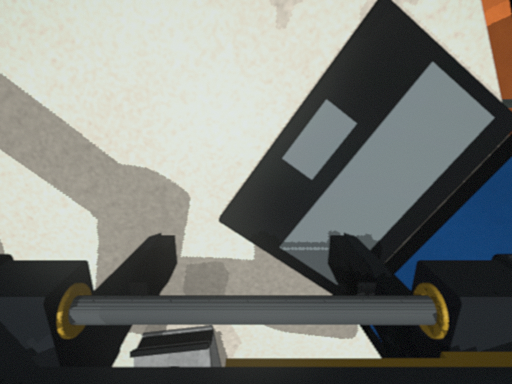

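```bash
cat > h.py <<'E'
import numpy as np,cv2
from scipy.spatial.transform import Rotation as R
from cell import bot
M={n:bot.camera_model(n) for n in ["scene","top","wrist"]}
def K(n):
    m=M[n]; f=192/np.tan(np.radians(m["vfov"]/2)); return f,m["cx"],m["cy"]
def pose(n,obs=None):
    if n!="wrist": return R.from_rotvec(M[n]["attitude"]).as_matrix(),np.array(M[n]["position"])
    T=np.eye(4);T[:3,:3]=R.from_rotvec(obs["orientation"]).as_matrix();T[:3,3]=obs["eef_pos"]
    T=T@M[n]["hand_eye"]; return T[:3,:3],T[:3,3]
def ray(n,uv,obs=None):
    f,cx,cy=K(n);r,p=pose(n,obs)
    d=r@np.array([(uv[0]-cx)/f,-(uv[1]-cy)/f,-1]);return p,d/np.linalg.norm(d)
def onz(n,uv,z,obs=None):
    p,d=ray(n,uv,obs);return p+d*(z-p[2])/d[2]
def tri(rays):
    A=np.zeros((3,3));b=np.zeros(3)
    for p,d in rays:
        P=np.eye(3)-np.outer(d,d);A+=P;b+=P@p
    x=np.linalg.solve(A,b);return x,[np.linalg.norm(np.cross(x-p,d)) for p,d in rays]
def proj(n,X,obs=None):
    f,cx,cy=K(n);r,p=pose(n,obs);c=r.T@(np.array(X)-p);return np.array([cx+f*c[0]/-c[2],cy-f*c[1]/-c[2]])
def crop(src,dst,x0,y0,x1,y1,s):
    im=cv2.imread(src)[y0:y1,x0:x1];im=cv2.resize(im,None,fx=s,fy=s,interpolation=cv2.INTER_CUBIC)
    st=10
    for x in range((x0//st+1)*st,x1,st): cv2.putText(im,str(x),((x-x0)*s,8),0,.3,(0,0,255));cv2.line(im,((x-x0)*s,10),((x-x0)*s,16),(0,0,255))
    for y in range((y0//st+1)*st,y1,st): cv2.putText(im,str(y),(0,(y-y0)*s+3),0,.3,(0,0,255));cv2.line(im,(20,(y-y0)*s),(26,(y-y0)*s),(0,0,255))
    cv2.imwrite(dst,im)
def snap(n,name):
    o=bot.get_obs();im=bot.capture(n);cv2.imwrite(f"pics/{name}.png",cv2.cvtColor(im,cv2.COLOR_RGB2BGR));return o
E
python3 - <<'E'
from h import *
a=np.vstack([0])
crop("pics/scene0.png","pics/c1.png",115,155,275,265,5)
crop("pics/scene0.png","pics/c2.png",285,120,365,215,6)
crop("pics/top0.png","pics/c3.png",140,160,400,285,3)
for nm,uv in dict(grip=(261,190),stand=(361,230),toe=(342,195),rest=(178,237),cam=(165,255),speaker=(272,282),mouse=(174,148),case=(345,139),blue=(258,115)).items(): print(nm,onz("top",uv,0.02).round(3))
E
```

```text
grip [0.613 0.003 0.02 ]
stand [ 0.507 -0.258  0.02 ]
toe [ 0.599 -0.21   0.02 ]
rest [0.49  0.222 0.02 ]
cam [0.443 0.255 0.02 ]
speaker [ 0.373 -0.025  0.02 ]
mouse [0.726 0.235 0.02 ]
case [ 0.748 -0.22   0.02 ]
blue [0.814 0.011 0.02 ]
```

View pics/c1.png

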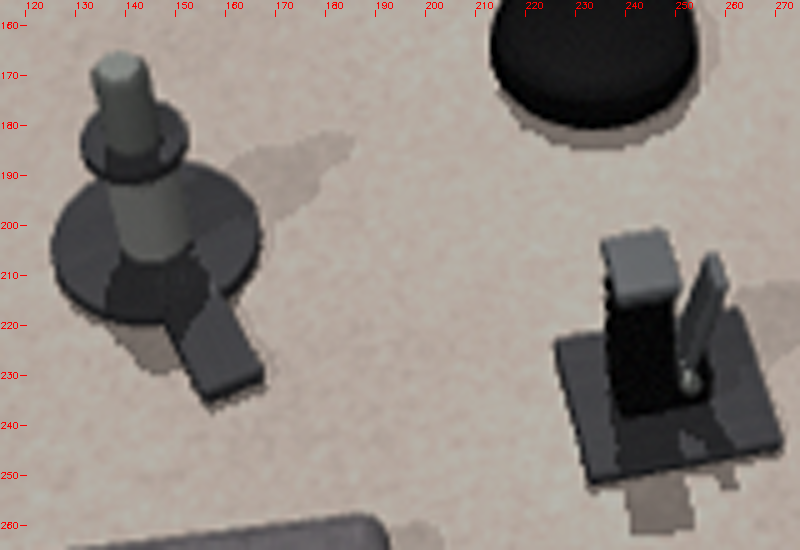

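View pics/c2.png

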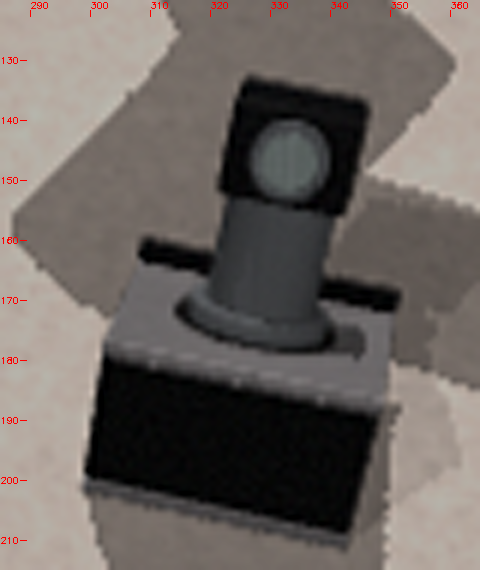

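View pics/c3.png

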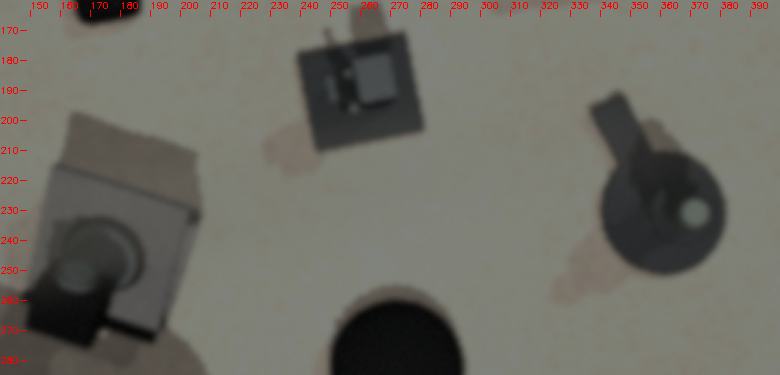

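Run:
```python
from h import *
crop("pics/top0.png","pics/c4.png",140,190,220,290,7)
crop("pics/top0.png","pics/c5.png",325,185,390,260,9)
im=cv2.imread("pics/top0.png")
p=tri([ray("scene",(139.0,168.5)),ray("top",(371.7,231.0))]);print("spigot top",p)
# disc fit in top
g=im[185:260,325:390].max(2); m=(g<70).astype(np.uint8)
cs,_=cv2.findContours(m,cv2.RETR_EXTERNAL,cv2.CHAIN_APPROX_NONE);c=max(cs,key=cv2.contourArea)+[325,185]
print(cv2.contourArea(c),c[:,0].min(0),c[:,0].max(0))
pts=np.array([onz("top",q,0.012)[:2] for q in c[:,0]])
# robust circle r=.055
ctr=np.array([.507,-.258])
for k in range(30):
    v=pts-ctr;r=np.linalg.norm(v,axis=1);s=abs(r-.055)<.005 
    A=np.c_[2*pts[s],np.ones(s.sum())];x=np.linalg.lstsq(A,(pts[s]**2).sum(1),rcond=None)[0];ctr=x[:2]
print("disc ctr",ctr,np.sqrt(x[2]+ctr@ctr),s.sum())
v=pts-ctr;r=np.linalg.norm(v,axis=1);t=pts[r>.07];print("toe dir",t.mean(0),np.degrees(np.arctan2(*(t.mean(0)-ctr)[::-1])),r.max())
```

```text
spigot top (array([ 0.50408838, -0.26057882,  0.13285547]), [np.float64(0.001275220991026621), np.float64(0.0012752209910265873)])
1473.5 [338 192] [380 250]
disc ctr [ 0.50702539 -0.25759972] 0.05249139538589216 108
toe dir [ 0.59046487 -0.21670821] 26.108267991579734 0.10821778200565027
```

View pics/c4.png

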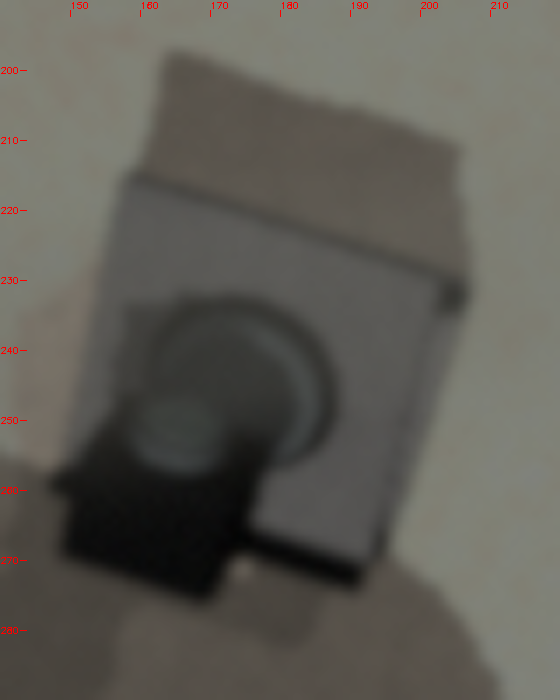

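View pics/c5.png

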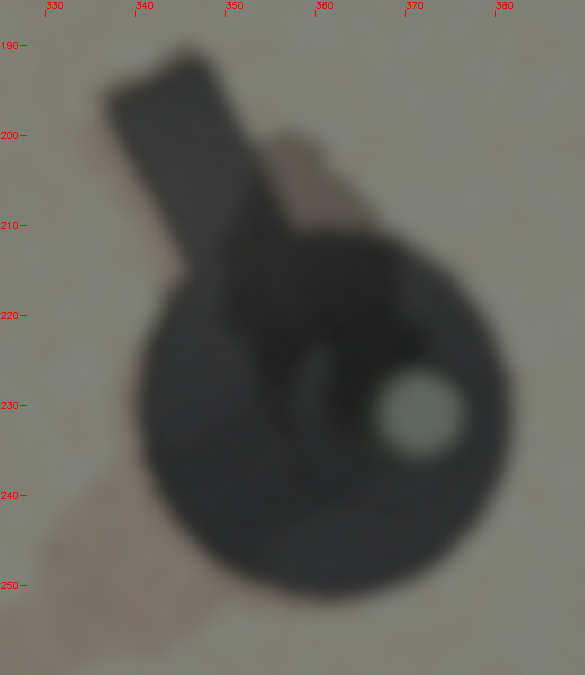

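```bash
cat >> h.py <<'E'
def Rt(yaw,tilt=0):
    # tool x = -camx dir(yaw in deg is cam/rest x yaw); tilt: tool z leans outward along yaw dir
    y=np.radians(yaw);u=np.array([np.cos(y),np.sin(y),0]);t=np.radians(tilt);k=np.array([0,0,1.])
    z=np.sin(t)*u-np.cos(t)*k; x=-(np.cos(t)*u+np.sin(t)*k); return np.c_[x,np.cross(z,x),z]
def plan(P,Rm,n,g=0,o=None,show=True):
    o=o or bot.get_obs();p0=o["eef_pos"];r0=R.from_rotvec(o["orientation"]);r1=R.from_matrix(Rm)
    w=(r0.inv()*r1).as_rotvec();rows=[]
    for i in range(n):
        ra=r0*R.from_rotvec(w*i/n);d=ra.inv().apply((np.array(P)-p0)/n)*1000
        rows.append([g]+[round(float(v),1) for v in d]+[round(float(v),4) for v in w/n])
    print("tot dist mm",np.linalg.norm(np.array(P)-p0)*1e3,"rot deg",np.degrees(np.linalg.norm(w)))
    for r in rows: print(*r,sep=", ",end=",\n")
E
python3 - <<'E'
from h import *
plan([0.50,-0.262,0.275],Rt(26),17)
E
```

```text
tot dist mm 783.4202783914791 rot deg 51.88561431923058
0, -33.2, -31.9, -2.1, -0.0, -0.0, -0.0533,
0, -31.4, -33.6, -2.1, -0.0, -0.0, -0.0533,
0, -29.6, -35.2, -2.1, -0.0, -0.0, -0.0533,
0, -27.7, -36.8, -2.1, -0.0, -0.0, -0.0533,
0, -25.7, -38.2, -2.1, -0.0, -0.0, -0.0533,
0, -23.6, -39.5, -2.1, -0.0, -0.0, -0.0533,
0, -21.5, -40.7, -2.1, -0.0, -0.0, -0.0533,
0, -19.3, -41.8, -2.1, -0.0, -0.0, -0.0533,
0, -17.0, -42.8, -2.1, -0.0, -0.0, -0.0533,
0, -14.7, -43.6, -2.1, -0.0, -0.0, -0.0533,
0, -12.4, -44.3, -2.1, -0.0, -0.0, -0.0533,
0, -10.0, -44.9, -2.1, -0.0, -0.0, -0.0533,
0, -7.6, -45.4, -2.1, -0.0, -0.0, -0.0533,
0, -5.2, -45.7, -2.1, -0.0, -0.0, -0.0533,
0, -2.7, -46.0, -2.2, -0.0, -0.0, -0.0533,
0, -0.3, -46.0, -2.2, -0.0, -0.0, -0.0533,
0, 2.2, -46.0, -2.2, -0.0, -0.0, -0.0533,
```

Request:
servo_tool(
  series=[0, -33, -32, -2, 0, 0, -0.053, 0, -31, -34, -2, 0, 0, -0.053, 0, -30, -35, -2, 0, 0, -0.053, 0, -28, -37, -2, 0, 0, -0.053, 0, -26, -38, -2, 0, 0, -0.053, 0, -24, -39.5, -2, 0, 0, -0.053, 0, -21.5, -41, -2, 0, 0, -0.053, 0, -19, -42, -2, 0, 0, -0.053, 0, -17, -43, -2, 0, 0, -0.053, 0, -15, -44, -2, 0, 0, -0.053, 0, -12, -44, -2, 0, 0, -0.053, 0, -10, -45, -2, 0, 0, -0.053, 0, -8, -45, -2, 0, 0, -0.053, 0, -5, -46, -2, 0, 0, -0.053, 0, -3, -46, -2, 0, 0, -0.053, 0, 0, -46, -2, 0, 0, -0.053, 0, 2, -46, -2, 0, 0, -0.053],
)

```text
t: 2.28
eef_pos: [0.5154, -0.2817, 0.2717]
orientation: [0.75, -3.048, -0.0]
contact_force: [0.9, 0.6, 1.4]
grip_width: 0.0881
```

Run:
```python
from h import *
bot.capture("wrist")
o=snap("wrist","w1");print(o["t"],o["eef_pos"],o["orientation"],np.abs(o["joint_velocities"]).max(),o["joint_pos"])
```

```text
2.325 [ 0.51602025 -0.28617697  0.27063074] [ 7.49339737e-01 -3.04809890e+00  1.66368426e-03] 0.13966680042719232 [-0.70353695  0.44122254  1.2325726  -0.00285322  1.46854263 -2.75615706]
```

View pics/w1.png

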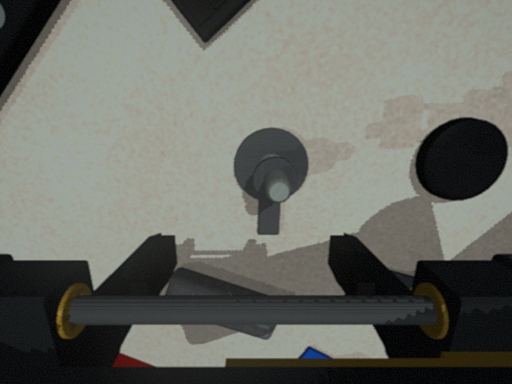

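Run:
```python
from h import *
crop("pics/w1.png","pics/w1c.png",222,115,322,245,6)
```

```text
(no output)
```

View pics/w1c.png

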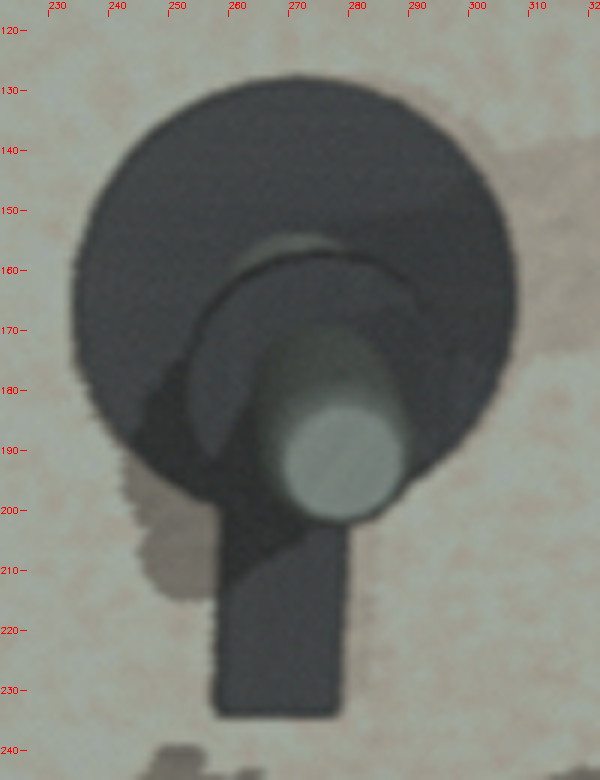

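```bash
cat > m1.py <<'E'
from h import *
import sys
def stand(fn,o,box,top,r0=.055,thr=105):
    im=cv2.imread(fn);x0,y0,x1,y1=box
    g=im[y0:y1,x0:x1].astype(int); m=((g.max(2)<thr)&((g[...,2]-g[...,0])<8)).astype(np.uint8)
    cs,_=cv2.findContours(m,cv2.RETR_EXTERNAL,cv2.CHAIN_APPROX_NONE);c=max(cs,key=cv2.contourArea)[:,0]+[x0,y0]
    pts=np.array([onz("wrist",q,0.012,o)[:2] for q in c])
    T=onz("wrist",top,.14,o)[:2];ctr=T.copy()
    for k in range(40):
        v=pts-ctr;r=np.linalg.norm(v,axis=1);s=abs(r-r0)<(.012 if k<10 else .002)
        A=np.c_[2*pts[s],np.ones(s.sum())];x=np.linalg.lstsq(A,(pts[s]**2).sum(1),rcond=None)[0];ctr=x[:2]
    print("disc",ctr,np.sqrt(x[2]+ctr@ctr),s.sum(),"spigot top",T)
    v=pts-ctr;r=np.linalg.norm(v,axis=1);t=pts[(r>.07)];a=np.arctan2(*(t.mean(0)-ctr)[::-1])
    # toe side lines
    u=np.array([np.cos(a),np.sin(a)]);n=np.array([-u[1],u[0]]);vv=t-ctr;lat=vv@n;lon=vv@u
    for sg in (1,-1):
        q=t[(lat*sg>.010)&(lon<.100)];d=cv2.fitLine(q.astype(np.float32),cv2.DIST_HUBER,0,.01,.01).ravel();print("edge yaw",np.degrees(np.arctan(d[1]/d[0])),"lat",((d[2:]-ctr)@n),len(q))
    print("toe yaw",np.degrees(a),"reach",lon.max())
E
python3 - <<'E'
from m1 import *
o=dict(eef_pos=np.array([0.51602025,-0.28617697,0.27063074]),orientation=np.array([7.49339737e-01,-3.04809890e+00,1.66368426e-03]))
stand("pics/w1.png",o,(222,115,322,245),(279.2,192.0))
E
```

```text
disc [ 0.50888673 -0.25876572] 0.05389100202837031 176 spigot top [ 0.50902788 -0.25781045]
edge yaw 25.528303 lat 0.015959167015112602 19
edge yaw 28.05121 lat -0.015650168789667213 19
toe yaw 26.267422677833814 reach 0.1087775358901359
```

Run:
```python
from h import *
yaw=-17
f=onz("top",(174.3,244.3),.075);print("flange",f)
a=np.radians(yaw);u=np.array([np.cos(a),np.sin(a),0]);zc=-np.sin(.49)*u+np.cos(.49)*np.array([0,0,1])
foot=f.copy();foot-= zc*.006
xc=np.cos(.49)*u+np.sin(.49)*np.array([0,0,1])
print("lens pred px",proj("scene",foot+zc*.082+xc*.03),"obs 333.2,146.7","foot",foot)
for s in (1,-1): print(proj("top",foot+zc*.104+xc*.023*s+.028*np.cross(zc,xc)),proj("top",foot+zc*.104+xc*.023*s-.028*np.cross(zc,xc)))
P=foot+zc*(.063+.11);print(P)
plan(P,Rt(yaw,28),17)
```

```text
flange [0.47247313 0.22043522 0.075     ]
lens pred px [332.08478355 147.03818405] obs 333.2,146.7 foot [0.4751735  0.21960964 0.069706  ]
[151.1822974  252.74907422] [174.25676806 259.83752691]
[148.13930855 268.99173283] [170.82725612 275.99176115]
[0.39731281 0.24341404 0.22234959]
tot dist mm 542.19246342185 rot deg 52.250113726581745
0, -8.1, 30.7, 2.8, 0.0111, -0.0275, 0.0447,
0, -6.7, 31.1, 2.7, 0.0111, -0.0275, 0.0447,
0, -5.2, 31.4, 2.5, 0.0111, -0.0275, 0.0447,
0, -3.7, 31.6, 2.3, 0.0111, -0.0275, 0.0447,
0, -2.3, 31.7, 2.0, 0.0111, -0.0275, 0.0447,
0, -0.8, 31.8, 1.7, 0.0111, -0.0275, 0.0447,
0, 0.7, 31.9, 1.3, 0.0111, -0.0275, 0.0447,
0, 2.1, 31.8, 1.0, 0.0111, -0.0275, 0.0447,
0, 3.6, 31.7, 0.5, 0.0111, -0.0275, 0.0447,
0, 5.0, 31.5, 0.1, 0.0111, -0.0275, 0.0447,
0, 6.4, 31.2, -0.5, 0.0111, -0.0275, 0.0447,
0, 7.8, 30.9, -1.0, 0.0111, -0.0275, 0.0447,
0, 9.1, 30.5, -1.6, 0.0111, -0.0275, 0.0447,
0, 10.4, 30.1, -2.2, 0.0111, -0.0275, 0.0447,
0, 11.7, 29.5, -2.8, 0.0111, -0.0275, 0.0447,
0, 12.9, 29.0, -3.5, 0.0111, -0.0275, 0.0447,
0, 14.1, 28.3, -4.2, 0.0111, -0.0275, 0.0447,
```

Request:
servo_tool(
  series=[0, -8, 31, 3, 0.011, -0.028, 0.045, 0, -7, 31, 3, 0.011, -0.028, 0.045, 0, -5, 31, 2.5, 0.011, -0.028, 0.045, 0, -4, 32, 2, 0.011, -0.028, 0.045, 0, -2, 32, 2, 0.011, -0.028, 0.045, 0, -1, 32, 2, 0.011, -0.028, 0.045, 0, 1, 32, 1, 0.011, -0.028, 0.045, 0, 2, 32, 1, 0.011, -0.028, 0.045, 0, 4, 32, 0.5, 0.011, -0.028, 0.045, 0, 5, 31.5, 0, 0.011, -0.028, 0.045, 0, 6, 31, -0.5, 0.011, -0.028, 0.045, 0, 8, 31, -1, 0.011, -0.028, 0.045, 0, 9, 30, -2, 0.011, -0.028, 0.045, 0, 10, 30, -2, 0.011, -0.028, 0.045, 0, 12, 29, -3, 0.011, -0.028, 0.045, 0, 13, 26, -3, 0.011, -0.028, 0.045, 0, 5, 10, -2, 0, 0, 0, 0, 0, 0, 0, 0, 0, 0],
)

```text
t: 4.62
eef_pos: [0.3943, 0.2449, 0.2228]
orientation: [0.375, 2.639, -0.077]
contact_force: [0.2, -0.8, -0.0]
grip_width: 0.0881
```

Run:
```python
from h import *
o=snap("wrist","w2");print(o["t"],o["eef_pos"],o["orientation"],np.abs(o["joint_velocities"]).max(),o["joint_pos"])
print(R.from_rotvec(o["orientation"]).as_matrix().round(3))
```

```text
4.625 [0.39432443 0.24489148 0.22277574] [ 0.37485444  2.63887673 -0.07716091] 0.013069801689649713 [ 0.46888196  0.06728338  1.91979339 -0.42765321  0.83243182 -0.58070875]
[[-0.852  0.276  0.445]
 [ 0.25   0.961 -0.118]
 [-0.46   0.01  -0.888]]
```

View pics/w2.png

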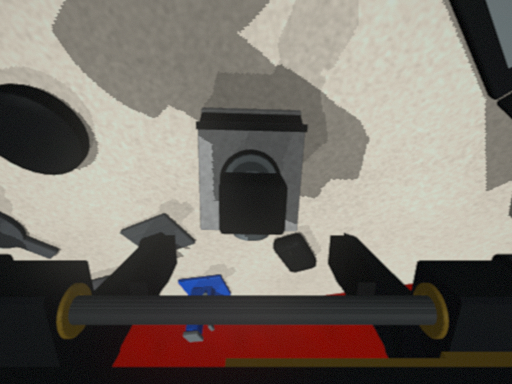

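Run:
```python
from h import *
crop("pics/w2.png","pics/w2c.png",190,100,315,245,5)
im=cv2.imread("pics/w2.png").astype(int)
x0,y0,x1,y1=205,140,300,245
m=(im[y0:y1,x0:x1].max(2)<45).astype(np.uint8)
cs,_=cv2.findContours(m,cv2.RETR_EXTERNAL,cv2.CHAIN_APPROX_NONE);c=max(cs,key=cv2.contourArea)[:,0]+[x0,y0]
print(c.min(0),c.max(0),cv2.minAreaRect(c.astype(np.float32)))
```

```text
[220 150] [286 234] ((253.0, 191.99996948242188), (65.99998474121094, 83.99998474121094), 0.0)
```

View pics/w2c.png

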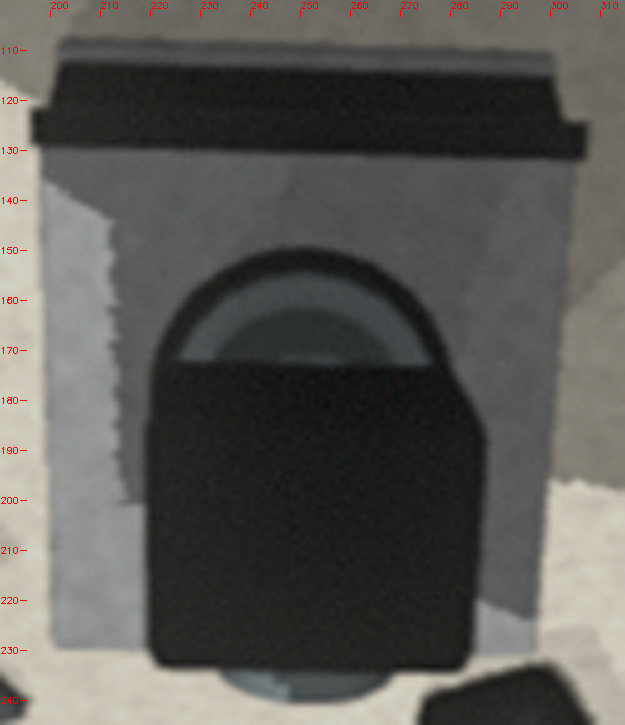

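```bash
cat > m2.py <<'E'
from h import *
o=dict(eef_pos=np.array([0.39432443,0.24489148,0.22277574]),orientation=np.array([0.37485444,2.63887673,-0.07716091]))
yaw=-17;a=np.radians(yaw);u=np.array([np.cos(a),np.sin(a),0]);k=np.array([0,0,1.])
zc=-np.sin(.4887)*u+np.cos(.4887)*k;xc=np.cos(.4887)*u+np.sin(.4887)*k;yc=np.cross(zc,xc)
foot=np.array([0.4751735,0.21960964,0.069706])
E
python3 - <<'E'
from m2 import *
for nm,X in dict(bt_l=(-.023,-.028,.104),bt_r=(-.023,.028,.104),ft_l=(.023,-.028,.104),ft_r=(.023,.028,.104),bb_l=(-.023,-.028,.06),bb_r=(-.023,.028,.06),fl=(-.031,0,0),flr=(0,.031,0.01),hi_l=(.06,-.065,0)).items():
    print(nm,proj("wrist",foot+X[0]*xc+X[1]*yc+X[2]*zc,o).round(1))
def onplane(uv,h):
    p,d=ray("wrist",uv,o);t=((foot+zc*h-p)@zc)/(d@zc);X=p+t*d-foot;return np.array([X@xc,X@yc,X@zc])*1e3
print("back edge L,R",onplane((219.5,186.5),.104),onplane((286.5,187.),.104))
print("front",onplane((222,233.5),.104),onplane((281,234.3),.104))
print("bb",onplane((223,172.6),.06),onplane((276,173),.06))
print("left",onplane((219.7,200),.104),onplane((220,225),.104),"right",onplane((285.8,200),.104),onplane((283.8,225),.104))
E
```

```text
bt_l [212.8 182.7]
bt_r [283.3 183.1]
ft_l [214.5 235.7]
ft_r [281.  235.8]
bb_l [218.2 170.9]
bb_r [277.5 171.3]
fl [247.7 153.1]
flr [274.8 181.8]
hi_l [194.3 226.8]
back edge L,R [-19.88395474 -22.79504476 104.        ] [-19.76615852  30.69384131 104.        ]
front [ 20.95102833 -21.65234428 104.        ] [ 21.58514504  27.97124266 104.        ]
bb [-21.43994387 -23.48549567  60.        ] [-21.37954104  26.60305747  60.        ]
left [ -8.58382759 -22.89655087 104.        ] [ 13.24880584 -23.15098942 104.        ] right [ -8.82904977  30.63379521 104.        ] [ 13.10465646  29.96651801 104.        ]
```

```bash
sed -i 's/^foot=.*/foot=np.array([0.4751735,0.21960964,0.069706])+.003*yc+.0007*xc/' m2.py
python3 - <<'E'
from m2 import *
print(foot)
plan(foot+zc*.066,Rt(-17,28),5)
E
```

```text
[0.47664167 0.22229785 0.07003463]
tot dist mm 108.89881660784074 rot deg 1.2502645784566349
0, -0.9, 0.2, 21.8, 0.0033, -0.0021, 0.0019,
0, -0.9, 0.3, 21.8, 0.0033, -0.0021, 0.0019,
0, -0.8, 0.3, 21.8, 0.0033, -0.0021, 0.0019,
0, -0.8, 0.4, 21.8, 0.0033, -0.0021, 0.0019,
0, -0.7, 0.5, 21.8, 0.0033, -0.0021, 0.0019,
```

Request:
servo_tool(
  series=[0, -1, 0.5, 18, 0.003, -0.002, 0.002, 0, -1, 0.5, 20, 0.003, -0.002, 0.002, 0, -1, 0.5, 20, 0.003, -0.002, 0.002, 0, -1, 0.5, 15, 0.003, -0.002, 0.002, 0, 0, 0, 0, 0.003, -0.002, 0.002, 0, 0, 0, 0, 0, 0, 0],
)

```text
t: 5.42
eef_pos: [0.4323, 0.2331, 0.1596]
orientation: [0.399, 2.625, -0.096]
contact_force: [-0.0, 0.1, 1.2]
grip_width: 0.0881
```

Run:
```python
from m2 import *
o=snap("wrist","w3");snap("scene","s3");print(o["t"],o["eef_pos"],o["contact_force"])
plan(foot+zc*.066,Rt(-17,28),2,o=o)
crop("pics/s3.png","pics/s3c.png",280,100,400,215,5)
```

```text
5.425 [0.43233186 0.23311099 0.15956649] [-0.03808664  0.08118372  1.16737135]
tot dist mm 34.57685547921822 rot deg 0.3079971231900767
0, 0.9, 1.3, 17.2, 0.0003, 0.0007, -0.0026,
0, 0.9, 1.3, 17.2, 0.0003, 0.0007, -0.0026,
```

View pics/w3.png

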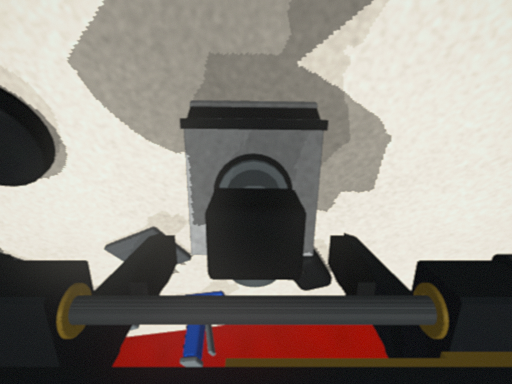

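View pics/s3c.png

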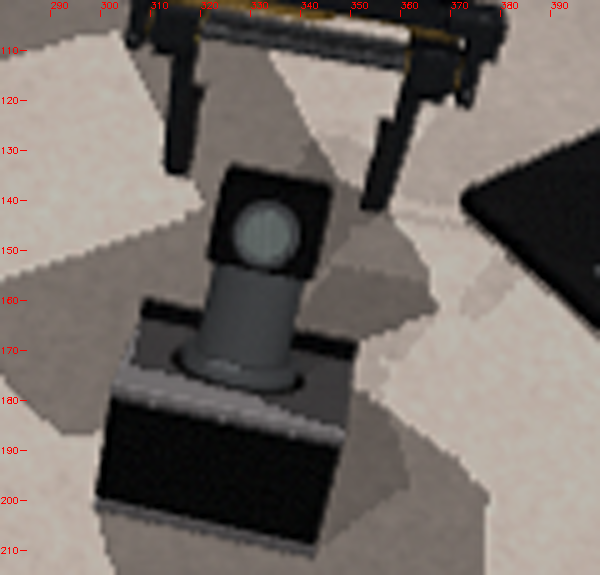

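Request:
servo_tool(
  series=[0, 0.5, 1.5, 15, 0, 0, -0.002, 0, 0.5, 1, 14, 0, 0, -0.002, 0, 0, 0, 0, 0, 0, 0, 0, 0, 0, 0, 0, 0, 0],
)

```text
t: 6.02
eef_pos: [0.4461, 0.232, 0.1319]
orientation: [0.392, 2.626, -0.096]
contact_force: [0.4, -0.7, 0.2]
grip_width: 0.0884
```

Run:
```python
from m2 import *
o=snap("wrist","w4");print(o["t"],o["eef_pos"],o["contact_force"])
plan(foot+zc*.066,Rt(-17,28),1,o=o)
crop("pics/w4.png","pics/w4c.png",150,130,360,300,3)
```

```text
6.025 [0.4460943  0.23202877 0.1319001 ] [ 0.40526579 -0.7111743   0.16980118]
tot dist mm 3.7664394628026323 rot deg 0.12762041701833787
0, 0.7, -0.4, 3.7, 0.0015, 0.0016, -0.0004,
```

View pics/w4c.png

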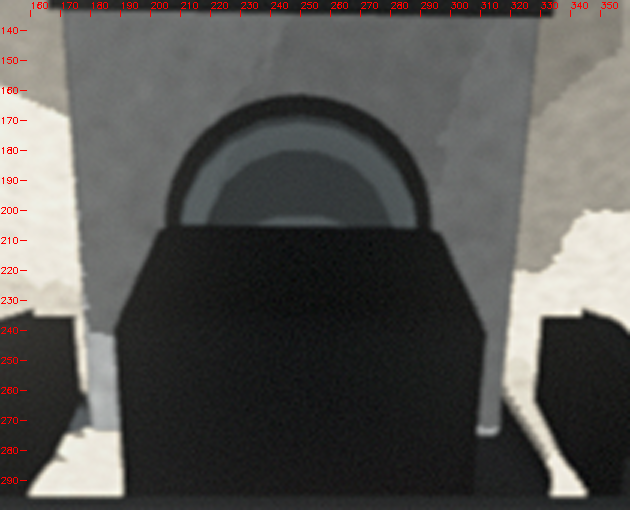

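Request:
servo_tool(
  series=[0, 0.5, -0.7, 3.5, 0, 0, 0, 0, 0, 0, 0, 0, 0, 0, 255, 0, 0, 0, 0, 0, 0, 255, 0, 0, 0, 0, 0, 0, 255, 0, 0, 0, 0, 0, 0, 255, 0, 0, 0, 0, 0, 0, 255, 0, 0, 0, 0, 0, 0],
)

```text
t: 6.95
eef_pos: [0.4468, 0.2311, 0.1289]
orientation: [0.392, 2.625, -0.096]
contact_force: [-0.5, -1.3, 0.7]
grip_width: 0.0559
```

Request:
servo_tool(
  series=[255, 0, 0, -6, 0, 0, 0, 255, 0, 0, -10, 0, 0, 0, 255, 0, 0, -12, 0, 0, 0, 255, 0, 0, -14, 0, 0, 0, 255, 0, 0, -14, 0, 0, 0, 255, 0, 0, -10, 0, 0, 0, 255, 0, 0, 0, 0, 0, 0],
)

```text
t: 7.82
eef_pos: [0.4138, 0.2407, 0.1908]
orientation: [0.393, 2.627, -0.096]
contact_force: [0.2, 0.2, -5.1]
grip_width: 0.056
```

Run:
```python
from m2 import *
o=snap("wrist","w5");snap("scene","s5");print(o["t"],o["eef_pos"],o["contact_force"],o["grip_width"],o["joint_pos"])
r=R.from_rotvec(o["orientation"]).as_matrix();print(r.round(4))
crop("pics/s5.png","pics/s5c.png",280,80,400,215,4)
P=o["eef_pos"].copy();P=[.43,.15,.30]
plan(P,Rt(0,4),8,g=255,o=o)
```

```text
7.825 [0.41376414 0.2406858  0.19084219] [ 0.16319803  0.21245444 -5.10106375] 0.05596262035771366 [ 0.44798663  0.14200466  1.93265298 -0.48192888  0.7532895  -0.52315514]
[[-0.8443  0.292   0.4493]
 [ 0.2585  0.9564 -0.1358]
 [-0.4694  0.0014 -0.883 ]]
tot dist mm 142.8388771149988 rot deg 29.331131723884774
255, -11.0, -10.2, -9.6, -0.0101, 0.052, -0.0359,
255, -10.2, -10.5, -10.3, -0.0101, 0.052, -0.0359,
255, -9.2, -10.8, -10.9, -0.0101, 0.052, -0.0359,
255, -8.3, -11.0, -11.4, -0.0101, 0.052, -0.0359,
255, -7.3, -11.1, -11.9, -0.0101, 0.052, -0.0359,
255, -6.2, -11.2, -12.4, -0.0101, 0.052, -0.0359,
255, -5.2, -11.3, -12.8, -0.0101, 0.052, -0.0359,
255, -4.1, -11.3, -13.2, -0.0101, 0.052, -0.0359,
```

View pics/s5c.png

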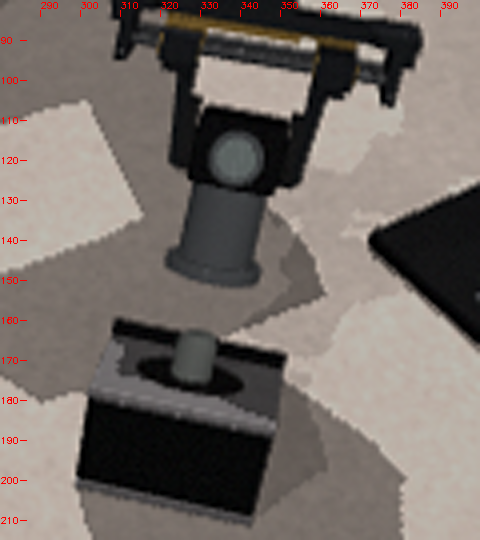

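View pics/w5.png

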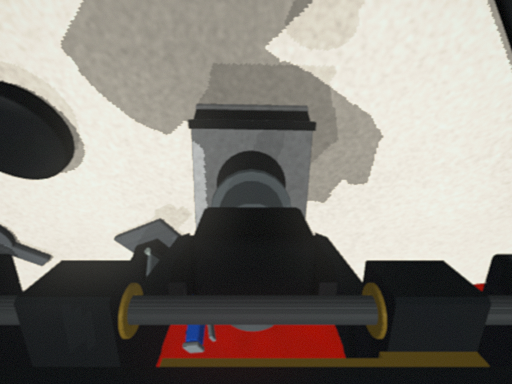

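Request:
servo_tool(
  series=[255, -11, -5, -16, -0.01, 0.05, -0.036, 255, -10, -8, -16, -0.01, 0.05, -0.036, 255, -9, -11, -14, -0.01, 0.05, -0.036, 255, -8, -12, -12, -0.01, 0.05, -0.036, 255, -7, -13, -10, -0.01, 0.05, -0.036, 255, -6, -14, -10, -0.01, 0.05, -0.036, 255, -5, -14, -10, -0.01, 0.05, -0.036, 255, -4, -14, -10, -0.01, 0.05, -0.036],
)

```text
t: 8.93
eef_pos: [0.4255, 0.1441, 0.3016]
orientation: [-0.018, 3.079, -0.009]
contact_force: [-0.0, 0.4, -5.9]
grip_width: 0.0554
```

Run:
```python
from h import *
o=bot.get_obs();print(o["t"],o["eef_pos"],o["grip_width"])
plan([.5805,-.222,.275],Rt(26.6,0),12,g=255,o=o)
```

```text
8.925 [0.42550424 0.14411018 0.3015663 ] 0.05544320961011284
tot dist mm 398.4546604491298 rot deg 26.171180298100406
255, -12.4, -30.6, 3.2, -0.0017, 0.005, -0.0377,
255, -11.2, -31.1, 3.1, -0.0017, 0.005, -0.0377,
255, -10.1, -31.5, 3.0, -0.0017, 0.005, -0.0377,
255, -8.9, -31.9, 2.9, -0.0017, 0.005, -0.0377,
255, -7.7, -32.2, 2.8, -0.0017, 0.005, -0.0377,
255, -6.5, -32.5, 2.7, -0.0017, 0.005, -0.0377,
255, -5.3, -32.7, 2.6, -0.0017, 0.005, -0.0377,
255, -4.1, -32.9, 2.5, -0.0017, 0.005, -0.0377,
255, -2.8, -33.0, 2.4, -0.0017, 0.005, -0.0377,
255, -1.6, -33.1, 2.4, -0.0017, 0.005, -0.0377,
255, -0.4, -33.1, 2.3, -0.0017, 0.005, -0.0377,
255, 0.9, -33.1, 2.3, -0.0017, 0.005, -0.0377,
```

Request:
servo_tool(
  series=[255, -12, -25, 3, -0.002, 0.005, -0.036, 255, -11, -30, 3, -0.002, 0.005, -0.038, 255, -10, -32, 3, -0.002, 0.005, -0.038, 255, -9, -32, 3, -0.002, 0.005, -0.038, 255, -8, -32, 3, -0.002, 0.005, -0.038, 255, -6, -32, 3, -0.002, 0.005, -0.038, 255, -5, -33, 3, -0.002, 0.005, -0.038, 255, -4, -33, 2, -0.002, 0.005, -0.038, 255, -3, -33, 2, -0.002, 0.005, -0.038, 255, -2, -33, 2, -0.002, 0.005, -0.038, 255, 0, -30, 2, -0.002, 0.005, -0.038, 255, 0, -20, 0, -0.002, 0.005, -0.02, 255, 0, 0, 0, 0, 0, 0, 255, 0, 0, 0, 0, 0, 0],
)

```text
t: 10.68
eef_pos: [0.5803, -0.2177, 0.2663]
orientation: [0.707, -3.045, -0.007]
contact_force: [-0.4, 0.2, -5.4]
grip_width: 0.0556
```

Run:
```python
from h import *
o=snap("wrist","w6");print(o["t"],list(o["eef_pos"]),list(o["orientation"]),o["grip_width"],np.abs(o["joint_velocities"]).max())
plan([.5805,-.222,.275],Rt(26.6,0),1,g=255,o=o)
```

```text
10.675 [np.float64(0.5803172634704169), np.float64(-0.21774324813823184), np.float64(0.26631095601409427)] [np.float64(0.7069861931490641), np.float64(-3.045410980137955), np.float64(-0.006708662006090144)] 0.05561530338303036 0.008999247412397212
tot dist mm 9.677438423514547 rot deg 1.0149449075659414
255, 1.8, -3.8, -8.7, 0.0077, -0.0138, -0.008,
```

View pics/w6.png

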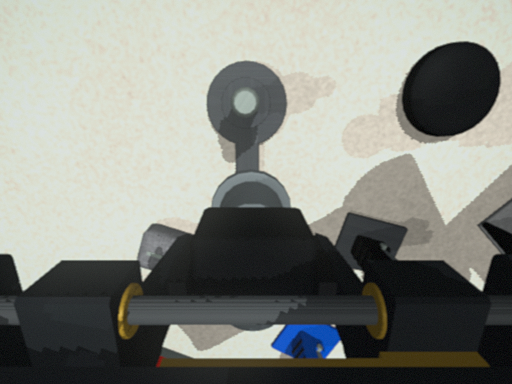

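Run:
```python
from h import *
crop("pics/w6.png","pics/w6c.png",195,50,305,215,5)
```

```text
(no output)
```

View pics/w6c.png

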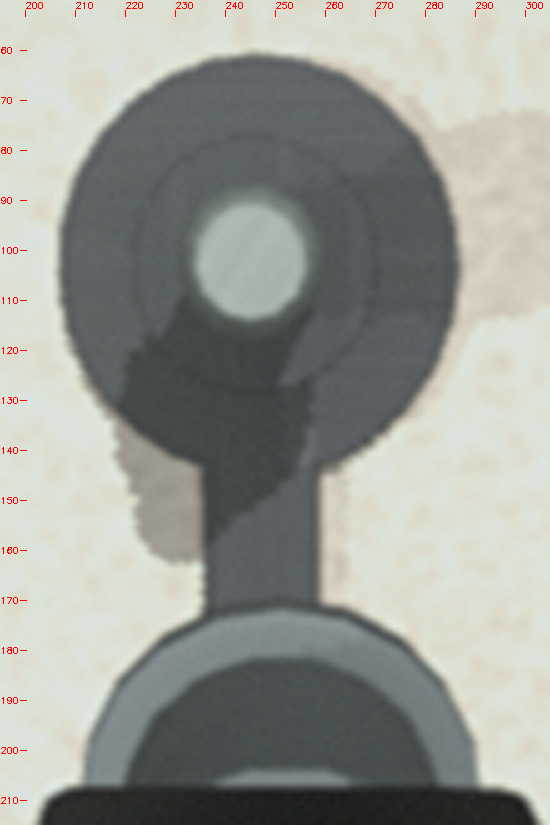

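```bash
cat > m3.py <<'E'
from h import *
from scipy.optimize import least_squares
def tool(uv,zt):   # pixel -> tool-frame point on plane z_tool=zt
    I=dict(eef_pos=np.zeros(3),orientation=np.zeros(3)); p,d=ray("wrist",uv,I);return p+d*(zt-p[2])/d[2]
def flange(fn,rows,xl,xr,zt=.0667,apex=None,thr=165,rr=.031):
    g=cv2.cvtColor(cv2.imread(fn),cv2.COLOR_BGR2GRAY).astype(float);P=[]
    for y in rows:
        a=g[y,xl:xr]
        k=np.where(a<thr)[0]
        for i in (k[0],k[-1]):
            j=i-1 if i==k[0] else i+1
            f=(thr-a[i])/(a[j]-a[i]); P.append(tool((xl+i+(j-i)*f,y),zt)[:2])
    if apex: P+= [tool(apex,zt)[:2]]*4
    P=np.array(P);res=least_squares(lambda q:np.hypot(*(P-q[:2]).T)-rr,[0,0],loss="soft_l1",f_scale=.0005)
    r2=least_squares(lambda q:np.hypot(*(P-q[:2]).T)-q[2],[0,0,rr],loss="soft_l1",f_scale=.0005)
    print("flange centre tool mm (r fixed)",res.x*1e3,"free",r2.x*1e3,"rms",np.sqrt(np.mean(res.fun**2))*1e3,len(P));return res.x
E
python3 - <<'E'
from m3 import *
from m1 import stand
o=dict(eef_pos=np.array([0.5803172634704169,-0.21774324813823184,0.26631095601409427]),orientation=np.array([0.7069861931490641,-3.045410980137955,-0.006708662006090144]))
stand("pics/w6.png",o,(195,50,305,168),(244.3,101.9))
c=flange("pics/w6.png",range(180,206),200,300)
c=flange("pics/w6.png",range(180,206),200,300,apex=(250.6,170.8))
r=R.from_rotvec(o["orientation"]).as_matrix();print(r.round(4))
E
```

```text
disc [ 0.51078126 -0.25738227] 0.05407914376024088 103 spigot top [ 0.5091371  -0.25895419]
edge yaw 23.923727 lat 0.014468180255971587 14
edge yaw 32.77605 lat -0.014925165436231824 13
toe yaw 26.259083537553785 reach 0.08395331403278994
flange centre tool mm (r fixed) [-0.25731043 -0.60696754] free [-1.65394835 -0.60683268 31.73137168] rms 0.35636254052030614 52
flange centre tool mm (r fixed) [-0.46980707 -0.60657282] free [-2.09662522 -0.60520427 31.89102107] rms 0.48261495340710864 56
[[-8.976e-01 -4.405e-01 -1.580e-02]
 [-4.406e-01  8.977e-01  7.000e-04]
 [ 1.380e-02  7.600e-03 -9.999e-01]]
```

Run:
```python
from h import *
S=np.array([.5091,-.2587]);Rm=Rt(26.4,0);P=np.r_[S-(Rm@[-.0006,-.0006,0])[:2],.240];print(P)
plan(P,Rm,5,g=255)
```

```text
[ 0.50829579 -0.25842935  0.24      ]
tot dist mm 86.80457809213779 rot deg 0.941159299849789
255, 16.4, -1.0, 5.5, 0.0015, -0.0028, -0.0009,
255, 16.5, -1.0, 5.5, 0.0015, -0.0028, -0.0009,
255, 16.5, -1.0, 5.4, 0.0015, -0.0028, -0.0009,
255, 16.5, -0.9, 5.4, 0.0015, -0.0028, -0.0009,
255, 16.5, -0.9, 5.3, 0.0015, -0.0028, -0.0009,
```

Request:
servo_tool(
  series=[255, 16, -1, 5, 0.002, -0.003, -0.001, 255, 16, -1, 5, 0.002, -0.003, -0.001, 255, 16, -1, 5, 0.002, -0.003, -0.001, 255, 16, -1, 5, 0.001, -0.003, -0.001, 255, 12, -1, 4, 0.001, -0.003, -0.001, 255, 0, 0, 0, 0, 0, 0, 255, 0, 0, 0, 0, 0, 0],
)

```text
t: 11.6
eef_pos: [0.5121, -0.2523, 0.2439]
orientation: [-0.723, 3.053, -0.003]
contact_force: [-0.9, -0.3, -4.9]
grip_width: 0.0558
```

Run:
```python
from h import *
o=snap("wrist","w7");snap("scene","s7");snap("top","t7");print(o["t"],list(o["eef_pos"]),list(o["orientation"]),o["contact_force"],np.abs(o["joint_velocities"]).max())
P=[.5083,-.2584,.225]
plan(P,Rt(26.4,0),2,g=255,o=o)
crop("pics/w7.png","pics/w7c.png",195,90,305,215,5)
crop("pics/s7.png","pics/s7c.png",95,100,195,235,5)
```

```text
11.6 [np.float64(0.5121160776945043), np.float64(-0.2522805042387672), np.float64(0.2438653462702296)] [np.float64(-0.723387748128572), np.float64(3.0533579020807142), np.float64(-0.0034585212698023176)] [-0.85368424 -0.30224764 -4.91256816] 0.0063509610164209414
tot dist mm 20.196830623588088 rot deg 0.35670950132301693
255, 3.1, -1.9, 9.4, -0.0015, 0.0016, 0.0022,
255, 3.1, -1.9, 9.4, -0.0015, 0.0016, 0.0022,
```

View pics/w7c.png

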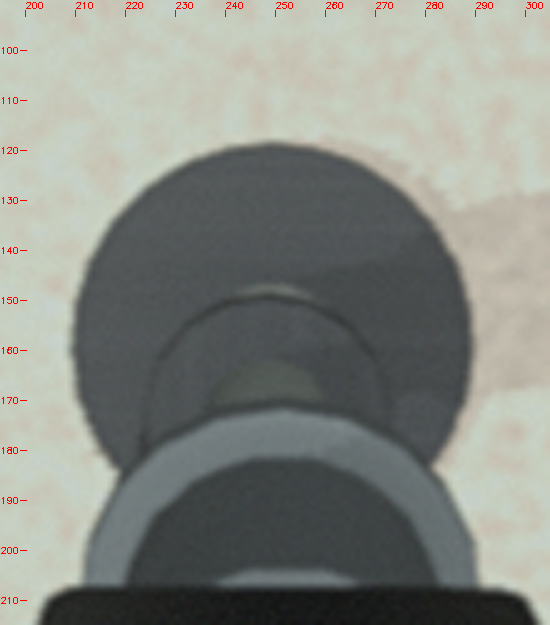

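View pics/s7c.png

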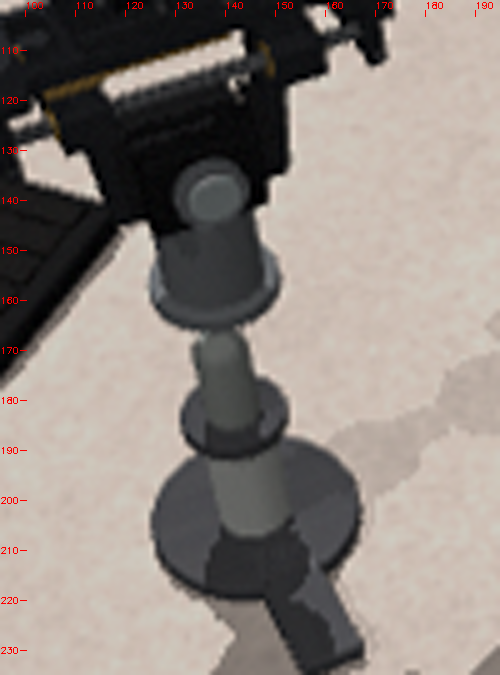

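Run:
```python
from m3 import *
from h import *
o=dict(eef_pos=np.array([0.5121160776945043,-0.2522805042387672,0.2438653462702296]),orientation=np.array([-0.723387748128572,3.0533579020807142,-0.0034585212698023176]))
g=cv2.cvtColor(cv2.imread("pics/w7.png"),cv2.COLOR_BGR2GRAY).astype(float)
# disc edges
P=[]
for y in range(122,178):
    a=g[y,195:305];k=np.where(a<130)[0]
    for i,j in ((k[0],k[0]-1),(k[-1],k[-1]+1)):
        f=(130-a[i])/(a[j]-a[i]);P.append(onz("wrist",(195+i+(j-i)*f,y),.012,o)[:2])
P=np.array(P)
r=least_squares(lambda q:np.hypot(*(P-q[:2]).T)-.055,[.509,-.258],loss="soft_l1",f_scale=.0005)
print("disc",r.x,np.sqrt(np.mean(r.fun**2)))
# shoulder: manual points from crop at z=.09
q=[(143,420),(150,375),(175,335),(205,312),(265,296),(330,312),(360,335),(383,375),(389,400)]
Q=np.array([onz("wrist",(x/5+195-.4,y/5+90-.4),.09,o)[:2] for x,y in q])
r=least_squares(lambda c:np.hypot(*(Q-c[:2]).T)-.027,[.509,-.258],loss="soft_l1",f_scale=.0005)
print("shoulder",r.x,np.sqrt(np.mean(r.fun**2)))
flange("pics/w7.png",range(185,206),200,300,thr=150)
```

```text
disc [ 0.50942837 -0.25793425] 0.0007511179620420984
shoulder [ 0.50863196 -0.25877675] 0.00012583729708688798
flange centre tool mm (r fixed) [ 0.1347423  -0.64983666] free [-1.69665532 -0.6280248  31.78341614] rms 0.38654696615143724 42
```

Request:
servo_tool(
  series=[255, 3.3, -2, 8, -0.001, 0.001, 0.002, 255, 3, -2, 8, -0.001, 0.001, 0.002, 255, 0, 0, 0, 0, 0, 0, 255, 0, 0, 0, 0, 0, 0],
)

```text
t: 12.25
eef_pos: [0.5083, -0.259, 0.2259]
orientation: [-0.718, 3.058, 0.001]
contact_force: [-0.1, 0.5, -4.9]
grip_width: 0.0558
```

Run:
```python
from h import *
o=bot.get_obs();print(o["t"],list(o["eef_pos"]),o["contact_force"],R.from_rotvec(o["orientation"]).as_matrix().round(4))
plan([.5083,-.2583,.212],Rt(26.4,0),2,g=255,o=o)
```

```text
12.25 [np.float64(0.5082567916621853), np.float64(-0.2590152517061927), np.float64(0.22590457588098836)] [-0.10308995  0.48552    -4.93671923] [[-8.954e-01 -4.453e-01  1.000e-04]
 [-4.453e-01  8.954e-01  4.000e-04]
 [-3.000e-04  3.000e-04 -1.000e+00]]
tot dist mm 13.923027055702786 rot deg 0.04750042523292028
255, -0.2, 0.3, 7.0, 0.0002, 0.0001, 0.0004,
255, -0.2, 0.3, 7.0, 0.0002, 0.0001, 0.0004,
```

Request:
servo_tool(
  series=[255, -0.2, 0.4, 6, 0, 0, 0, 255, -0.2, 0.3, 5, 0, 0, 0, 255, 0, 0, 4, 0, 0, 0, 255, 0, 0, 4, 0, 0, 0, 255, 0, 0, 0, 0, 0, 0],
)

```text
t: 12.88
eef_pos: [0.5084, -0.258, 0.2056]
orientation: [-0.719, 3.058, 0.0]
contact_force: [-0.3, -0.1, -4.3]
grip_width: 0.0555
```

Run:
```python
from h import *
o=snap("scene","s8");print(o["t"],list(o["eef_pos"]),o["contact_force"],o["ft_torque"],R.from_rotvec(o["orientation"]).as_matrix().round(4))
plan([.5083,-.2583,.1567],Rt(26.4,0),5,g=255,o=o)
crop("pics/s8.png","pics/s8c.png",95,100,195,235,5)
```

```text
12.875 [np.float64(0.5084166546457211), np.float64(-0.25797190520109325), np.float64(0.20559167922789917)] [-0.32384812 -0.08284041 -4.33473541] [ 0.08746545  0.00959415 -0.00420789] [[-8.953e-01 -4.455e-01  3.000e-04]
 [-4.455e-01  8.953e-01  4.000e-04]
 [-4.000e-04  2.000e-04 -1.000e+00]]
tot dist mm 48.89291924427529 rot deg 0.06362161527519639
255, 0.1, -0.1, 9.8, 0.0, 0.0001, 0.0002,
255, 0.1, -0.1, 9.8, 0.0, 0.0001, 0.0002,
255, 0.1, -0.0, 9.8, 0.0, 0.0001, 0.0002,
255, 0.1, -0.0, 9.8, 0.0, 0.0001, 0.0002,
255, 0.1, -0.0, 9.8, 0.0, 0.0001, 0.0002,
```

View pics/s8c.png

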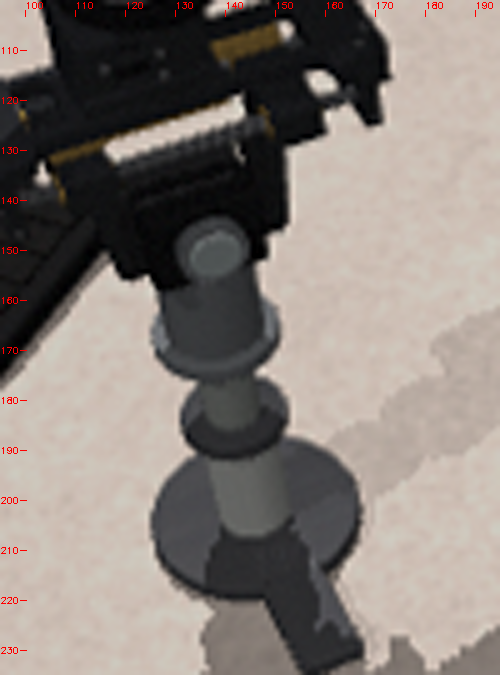

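Request:
servo_tool(
  series=[255, 0, 0, 4, 0, 0, 0, 255, 0, 0, 4, 0, 0, 0, 255, 0, 0, 4, 0, 0, 0, 255, 0, 0, 0, 0, 0, 0],
)

```text
t: 13.42
eef_pos: [0.5085, -0.2581, 0.1931]
orientation: [-0.719, 3.058, -0.0]
contact_force: [-0.8, 1.0, -4.6]
grip_width: 0.0558
```

Request:
servo_tool(
  series=[255, 0, 0, 5, 0, 0, 0, 255, 0, 0, 5, 0, 0, 0, 255, 0, 0, 5, 0, 0, 0, 255, 0, 0, 5, 0, 0, 0, 255, 0, 0, 5, 0, 0, 0, 255, 0, 0, 3, 0, 0, 0, 255, 0, 0, 0, 0, 0, 0],
)

```text
t: 14.3
eef_pos: [0.5085, -0.2581, 0.163]
orientation: [-0.719, 3.058, -0.0]
contact_force: [-0.3, 0.3, -4.2]
grip_width: 0.056
```

Request:
servo_tool(
  series=[255, 0, 0, 2, 0, 0, 0, 255, 0, 0, 2, 0, 0, 0, 255, 0, 0, 1.5, 0, 0, 0, 255, 0, 0, 0, 0, 0, 0],
)

```text
t: 14.8
eef_pos: [0.5087, -0.2582, 0.1575]
orientation: [-0.718, 3.057, -0.001]
contact_force: [0.3, 0.3, -4.9]
grip_width: 0.0554
```

Request:
servo_tool(
  series=[255, 0, 0, 1, 0, 0, 0, 255, 0, 0, 1, 0, 0, 0, 255, 0, 0, 0, 0, 0, 0],
)

```text
t: 15.18
eef_pos: [0.5088, -0.2582, 0.1561]
orientation: [-0.719, 3.057, -0.002]
contact_force: [-1.0, -0.1, -3.3]
grip_width: 0.0558
```

Request:
servo_tool(
  series=[255, 0, 0, 1.2, 0, 0, 0, 255, 0, 0, 1.2, 0, 0, 0, 255, 0, 0, 0, 0, 0, 0],
)

```text
t: 15.55
eef_pos: [0.5091, -0.2582, 0.1562]
orientation: [-0.719, 3.055, -0.004]
contact_force: [0.0, -0.3, -3.5]
grip_width: 0.0561
```

Run:
```python
from h import *
o=snap("scene","s9");snap("wrist","w9");print(o["t"],list(o["eef_pos"]),o["contact_force"],o["ft_torque"],R.from_rotvec(o["orientation"]).as_matrix().round(4))
crop("pics/s9.png","pics/s9c.png",95,110,195,235,5)
crop("pics/w9.png","pics/w9c.png",195,120,305,235,5)
print(proj("scene",[.509,-.2583,.09]),proj("scene",[.509,-.2583,.10]))
```

```text
15.55 [np.float64(0.5090697358308209), np.float64(-0.25817520640341085), np.float64(0.15621076862155425)] [ 0.04559162 -0.31551399 -3.45944393] [0.11815708 0.06541923 0.03250903] [[-0.8952 -0.4457  0.0032]
 [-0.4457  0.8952 -0.0016]
 [-0.0022 -0.0029 -1.    ]]
[141.77280911 181.64492086] [141.18389862 178.95440088]
```

View pics/s9c.png

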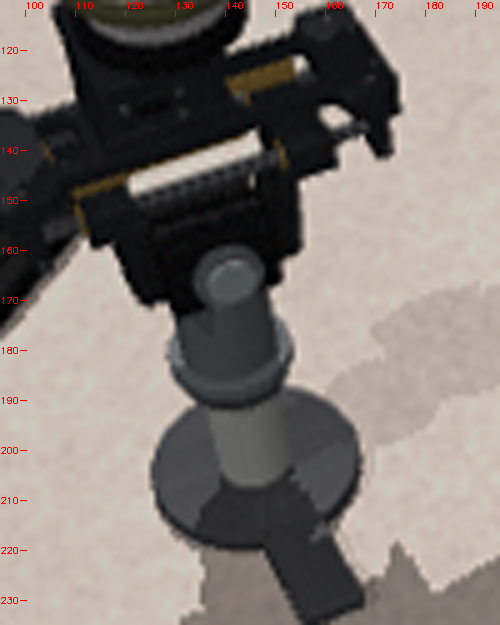

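View pics/w9c.png

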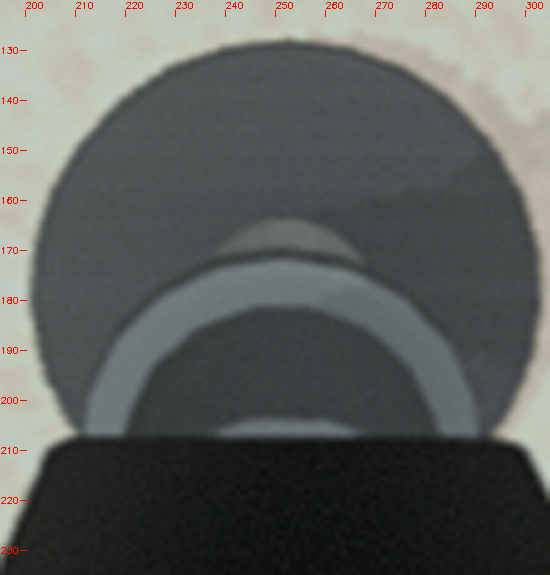

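Request:
servo_tool(
  series=[255, 0, 0, 3, 0, 0, 0],
)

```text
t: 15.78
eef_pos: [0.5101, -0.2588, 0.1552]
orientation: [-0.718, 3.053, -0.008]
contact_force: [-3.7, 0.1, 22.0]
grip_width: 0.0556
```

Request:
servo_tool(
  series=[255, 0, 0, -1, 0, 0, 0, 255, 0, 0, 0, 0, 0, 0, 200, 0, 0, 0, 0, 0, 0, 120, 0, 0, 0, 0, 0, 0, 0, 0, 0, 0, 0, 0, 0, 0, 0, 0, 0, 0, 0, 0, 0, 0, 0, 0, 0, 0, 0, 0, 0, 0, 0, 0, 0],
)

```text
validation failed for argument at $.se...
```

Run:
```python
from h import *
o=snap("scene","s10");snap("wrist","w10");print(o["t"],list(o["eef_pos"]),o["contact_force"],R.from_rotvec(o["orientation"]).as_matrix().round(4))
crop("pics/s10.png","pics/s10c.png",95,110,195,235,5)
```

```text
15.775 [np.float64(0.5101174230932974), np.float64(-0.2588355199387263), np.float64(0.15524669374881261)] [-3.65420419  0.10605094 21.98100754] [[-0.8953 -0.4454  0.0068]
 [-0.4455  0.8953 -0.0039]
 [-0.0043 -0.0065 -1.    ]]
```

View pics/s10c.png

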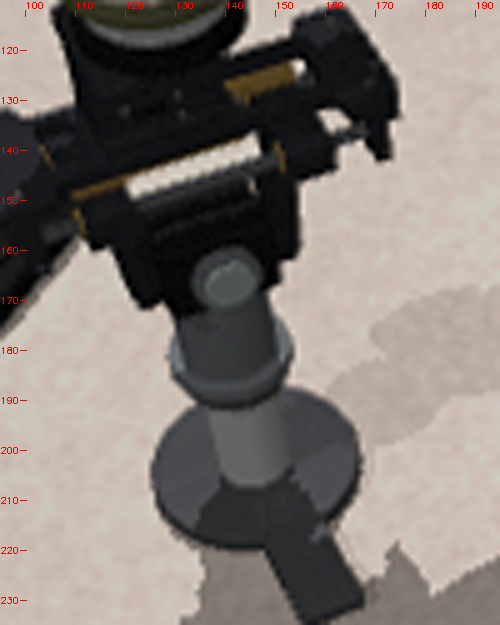

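View pics/w10.png

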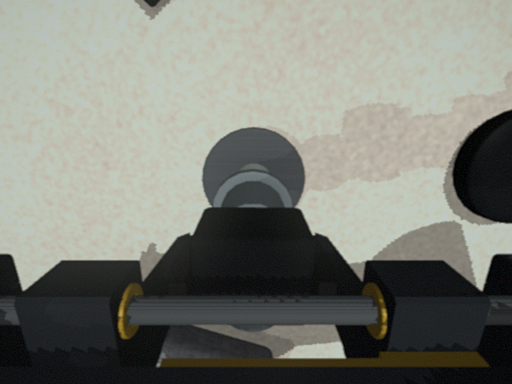

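Request:
servo_tool(
  series=[255, 0, 0, -1, 0, 0, 0, 255, 0, 0, 0, 0, 0, 0, 200, 0, 0, 0, 0, 0, 0, 120, 0, 0, 0, 0, 0, 0, 0, 0, 0, 0, 0, 0, 0, 0, 0, 0, 0, 0, 0, 0, 0, 0, 0, 0, 0, 0, 0],
)

```text
t: 16.75
eef_pos: [0.5105, -0.2594, 0.1561]
orientation: [-0.717, 3.052, -0.011]
contact_force: [-1.0, 0.7, -0.4]
grip_width: 0.0834
```

Run:
```python
from h import *
o=snap("wrist","w11");print(o["t"],list(o["eef_pos"]),o["contact_force"],o["grip_width"])
```

```text
16.75 [np.float64(0.5105386829455533), np.float64(-0.25937230515927373), np.float64(0.15607720300875585)] [-1.00114338  0.74226877 -0.42535002] 0.08344150595191577
```

View pics/w11.png

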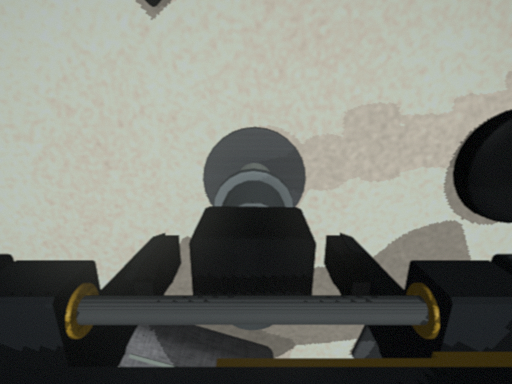

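Request:
servo_tool(
  series=[0, 0, 0, -8, 0, 0, 0, 0, 0, 0, -18, 0, 0, 0, 0, 0, 0, -25, 0, 0, 0, 0, 0, 0, -25, 0, 0, 0, 0, 0, 0, -25, 0, 0, 0, 0, 0, 0, 0, 0, 0, 0, 0, 0, 0, 0, 0, 0, 0],
)

```text
t: 17.68
eef_pos: [0.5095, -0.2587, 0.2621]
orientation: [-0.717, 3.051, -0.012]
contact_force: [1.0, -0.5, -0.1]
grip_width: 0.088
```

Run:
```python
from h import *
o=snap("wrist","w12");snap("scene","s12");print(o["t"],list(o["eef_pos"]),list(o["orientation"]),o["contact_force"],o["grip_width"])
crop("pics/w12.png","pics/w12c.png",180,110,330,270,4)
crop("pics/s12.png","pics/s12c.png",105,120,185,240,5)
g=np.radians(26.4);u=np.array([np.cos(g),np.sin(g),0]);v=np.array([-u[1],u[0],0]);S=np.array([.5089,-.2585,.09])
for nm,X in dict(lens=S+[0,0,.082]+.03*u,tfl=S+[0,0,.104]+.023*u+.028*v,tfr=S+[0,0,.104]+.023*u-.028*v,tbl=S+[0,0,.104]-.023*u+.028*v,tbr=S+[0,0,.104]-.023*u-.028*v,foot=S).items():
  print(nm,proj("scene",X).round(1),proj("wrist",X,o).round(1))
```

```text
17.675 [np.float64(0.5095395290578313), np.float64(-0.2587350516803771), np.float64(0.2620632483882325)] [np.float64(-0.7168006038608067), np.float64(3.05094859612432), np.float64(-0.012424317767946681)] [ 0.9832294  -0.47337322 -0.0989014 ] 0.08801154051314128
lens [141.1 166.5] [252.9 227.7]
tfl [149.9 154.1] [286.5 231.2]
tfr [127.1 162. ] [219.1 230.9]
tbl [142.9 142.2] [288.8 177.5]
tbr [120.5 149.7] [217.  177.2]
foot [141.7 181.6] [253.3 174.2]
```

View pics/w12c.png

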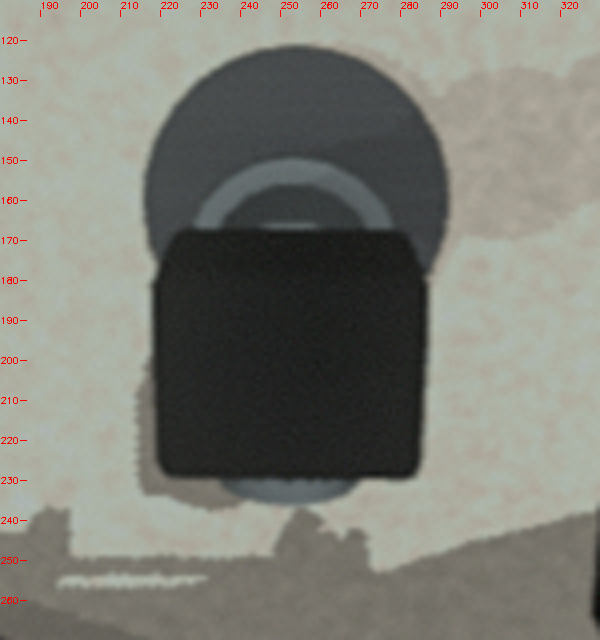

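View pics/s12c.png

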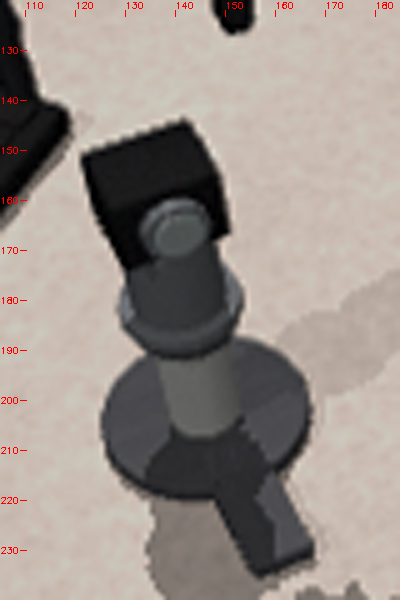

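Run:
```python
from h import *
plan([.605,.0,.285],Rt(11,0),10,g=0)
```

```text
tot dist mm 276.7220302213141 rot deg 15.457943480988352
0, -20.1, 18.9, -2.4, -0.0009, 0.0007, 0.027,
0, -19.6, 19.4, -2.4, -0.0009, 0.0007, 0.027,
0, -19.0, 20.0, -2.3, -0.0009, 0.0007, 0.027,
0, -18.5, 20.5, -2.3, -0.0009, 0.0007, 0.027,
0, -17.9, 21.0, -2.3, -0.0009, 0.0007, 0.027,
0, -17.3, 21.4, -2.3, -0.0009, 0.0007, 0.027,
0, -16.8, 21.9, -2.3, -0.0009, 0.0007, 0.027,
0, -16.2, 22.3, -2.3, -0.0009, 0.0007, 0.027,
0, -15.6, 22.8, -2.3, -0.0009, 0.0007, 0.027,
0, -14.9, 23.2, -2.3, -0.0009, 0.0007, 0.027,
```

Request:
servo_tool(
  series=[0, -19, 18, -4, -0.001, 0.001, 0.027, 0, -20, 19, -4, -0.001, 0.001, 0.027, 0, -19, 20, -3, -0.001, 0.001, 0.027, 0, -18.5, 20.5, -2, -0.001, 0.001, 0.027, 0, -18, 21, -2, -0.001, 0.001, 0.027, 0, -17, 21.5, -2, -0.001, 0.001, 0.027, 0, -17, 22, -2, -0.001, 0.001, 0.027, 0, -16, 22, -2, -0.001, 0.001, 0.027, 0, -15, 22, -2, -0.001, 0.001, 0.027, 0, -10, 14, -2, -0.001, 0.001, 0.027, 0, 0, 0, 0, 0, 0, 0, 0, 0, 0, 0, 0, 0, 0],
)

```text
t: 19.27
eef_pos: [0.6033, -0.0052, 0.2761]
orientation: [0.284, -3.109, -0.014]
contact_force: [0.1, 0.4, -0.9]
grip_width: 0.0884
```

Run:
```python
from h import *
o=snap("wrist","w13");print(o["t"],list(o["eef_pos"]),list(o["orientation"]),np.abs(o["joint_velocities"]).max())
crop("pics/w13.png","pics/w13c.png",180,90,330,260,4)
```

```text
19.275 [np.float64(0.6033336674388861), np.float64(-0.005245304212761577), np.float64(0.27610273171324706)] [np.float64(0.28351087247829176), np.float64(-3.108512536914913), np.float64(-0.013933280146355698)] 0.0027675155907410406
```

View pics/w13.png

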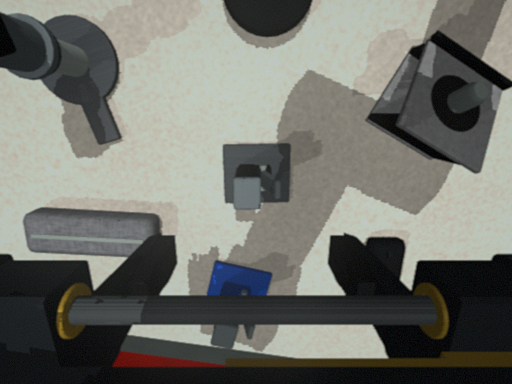

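View pics/w13c.png

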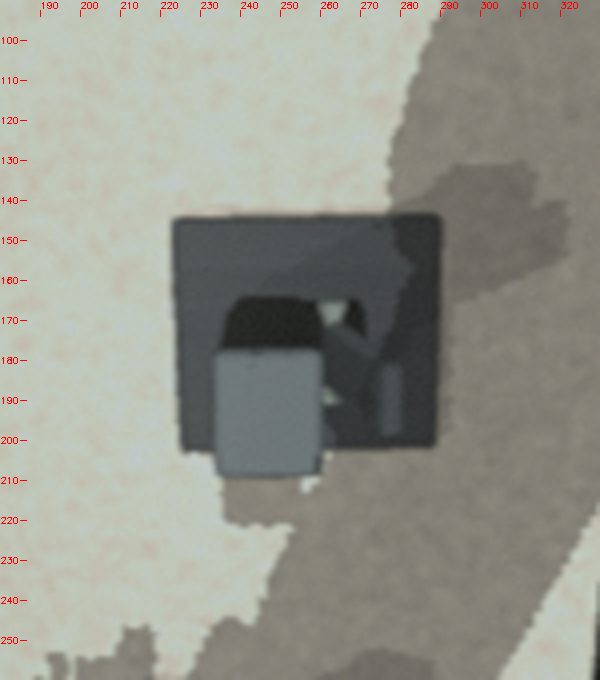

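Run:
```python
from h import *
o=dict(eef_pos=np.array([0.6033336674388861,-0.005245304212761577,0.27610273171324706]),orientation=np.array([0.28351087247829176,-3.108512536914913,-0.013933280146355698]))
px=lambda x,y:(x/4+180-.4,y/4+90-.4)
C=np.array([onz("wrist",px(x,y),.115,o) for x,y in [(215,350),(321,349),(320,475),(215,476)]]);print(C.round(4),C.mean(0))
print("cap sizes",np.linalg.norm(C[1]-C[0]),np.linalg.norm(C[2]-C[1]))
Q=np.array([onz("wrist",px(x,y),.008,o) for x,y in [(173,217),(440,213),(436,447),(182,452)]]);print("plate",Q.round(4),Q.mean(0),[np.linalg.norm(Q[i]-Q[i-1]) for i in range(4)])
for A in (Q,C):
    for a,b in ((0,1),(3,2)): d=A[b]-A[a];print("y-edge yaw",np.degrees(np.arctan2(d[1],d[0]))-90)
T=[onz("wrist",px(x,y),.099,o) for x,y in [(383,362),(403,362),(403,435),(380,435)]]
a=np.radians(11.4);u=np.array([np.cos(a),np.sin(a),0]);v=np.array([-u[1],u[0],0])
c=C.mean(0);org=c+.014*v;print("origin",org,"trigger tip in grip frame",[(round((t-org)@u*1e3,1),round((t-org)@v*1e3,1)) for t in T])
print("plate ctr in grip",(Q.mean(0)-org)@u,(Q.mean(0)-org)@v)
```

```text
[[ 0.6026 -0.0238  0.115 ]
 [ 0.597   0.0053  0.115 ]
 [ 0.6337  0.0121  0.115 ]
 [ 0.6394 -0.0177  0.115 ]] [ 0.61814197 -0.00601254  0.115     ]
cap sizes 0.029650503067020568 0.03731058738369534
plate [[ 0.5816 -0.0483  0.008 ]
 [ 0.5626  0.0471  0.008 ]
 [ 0.6504  0.0652  0.008 ]
 [ 0.6698 -0.0311  0.008 ]] [0.61611155 0.00820694 0.008     ] [np.float64(0.08989243621093787), np.float64(0.09723502128822946), np.float64(0.08957456254100783), np.float64(0.09828545034497628)]
y-edge yaw 11.254426276024972
y-edge yaw 11.440597104561661
y-edge yaw 10.875198311572632
y-edge yaw 10.815389839657499
origin [0.61537477 0.00771126 0.115     ] trigger tip in grip frame [(np.float64(-10.6), np.float64(20.2)), (np.float64(-10.5), np.float64(26.1)), (np.float64(12.1), np.float64(26.4)), (np.float64(12.0), np.float64(19.4))]
plate ctr in grip 0.0008202223951690765 0.00034027154962925835
```

Run:
```python
from h import *
a=np.radians(11.3);u=np.array([np.cos(a),np.sin(a),0]);v=np.array([-u[1],u[0],0]);org=np.array([.6157,.0078,0])
P=org-.007*v;P[2]=.160;print(P)
plan(P,Rt(11.3,0),5,g=0)
```

```text
[0.61707162 0.0009357  0.16      ]
tot dist mm 117.12183623781169 rot deg 1.5479907866375782
0, -3.4, 0.5, 23.2, 0.0022, -0.0038, -0.0031,
0, -3.3, 0.5, 23.2, 0.0022, -0.0038, -0.0031,
0, -3.2, 0.6, 23.2, 0.0022, -0.0038, -0.0031,
0, -3.1, 0.6, 23.2, 0.0022, -0.0038, -0.0031,
0, -3.0, 0.6, 23.2, 0.0022, -0.0038, -0.0031,
```

Request:
servo_tool(
  series=[0, -3.5, 0.5, 20, 0.002, -0.004, -0.003, 0, -3.5, 0.5, 24, 0.002, -0.004, -0.003, 0, -3, 0.5, 24, 0.002, -0.004, -0.003, 0, -3, 0.5, 24, 0.002, -0.004, -0.003, 0, -3, 0.5, 15, 0.002, -0.004, -0.003, 0, 0, 0, 0, 0, 0, 0, 0, 0, 0, 0, 0, 0, 0],
)

```text
t: 20.2
eef_pos: [0.6171, -0.004, 0.1669]
orientation: [-0.303, 3.124, -0.001]
contact_force: [0.4, 0.5, -0.4]
grip_width: 0.0884
```

Run:
```python
from h import *
o=snap("wrist","w14");print(o["t"],list(o["eef_pos"]),np.abs(o["joint_velocities"]).max())
plan([.6171,.0009,.069],Rt(11.3,0),5,g=0,o=o)
crop("pics/w14.png","pics/w14c.png",150,100,360,300,3)
```

```text
20.2 [np.float64(0.6170736461870803), np.float64(-0.004019865798514966), np.float64(0.16691352937368778)] 0.0040870409300281
tot dist mm 98.03705936231906 rot deg 0.2850981424265259
0, -0.1, 1.0, 19.6, -0.0002, 0.0006, -0.0008,
0, -0.1, 1.0, 19.6, -0.0002, 0.0006, -0.0008,
0, -0.2, 1.0, 19.6, -0.0002, 0.0006, -0.0008,
0, -0.2, 1.0, 19.6, -0.0002, 0.0006, -0.0008,
0, -0.2, 1.0, 19.6, -0.0002, 0.0006, -0.0008,
```

View pics/w14c.png

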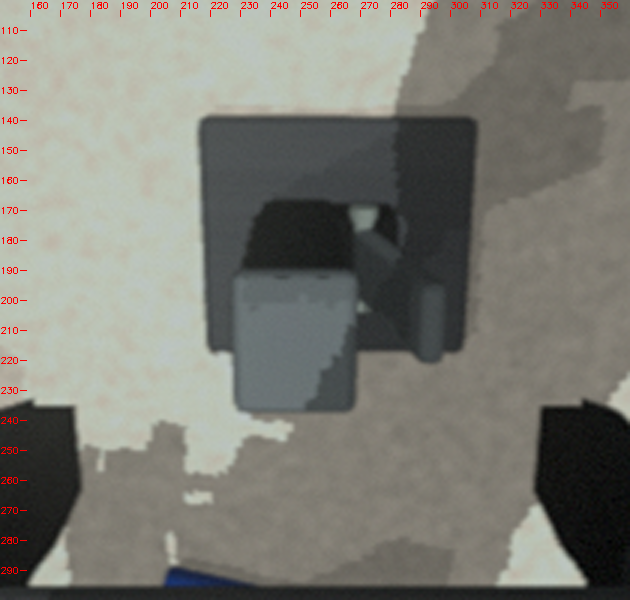

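Black-plate grip confirmed (cap at about (247,213), trigger right of it at (293,208)); the blue one lies off to the bottom left. The fingers straddle it; descend.

Request:
servo_tool(
  series=[0, 0, 1.2, 18, 0, 0.001, -0.001, 0, 0, 1.2, 20, 0, 0.001, -0.001, 0, 0, 1.2, 18, 0, 0.001, -0.001, 0, 0, 0, 0, 0, 0, 0],
)

```text
t: 20.75
eef_pos: [0.6163, -0.0002, 0.1079]
orientation: [-0.309, 3.126, -0.002]
contact_force: [-0.1, -0.3, -0.3]
grip_width: 0.0882
```

Run:
```python
from h import *
o=snap("scene","s15");print(o["t"],list(o["eef_pos"]),o["contact_force"])
plan([.6171,.0009,.069],Rt(11.3,0),2,g=0,o=o)
crop("pics/s15.png","pics/s15c.png",180,140,310,270,5)
```

```text
20.75 [np.float64(0.6163247948961108), np.float64(-0.00021834754556150732), np.float64(0.10794342690321093)] [-0.07989449 -0.27940793 -0.29400429]
tot dist mm 38.967193164911066 rot deg 0.08295603995361296
0, -0.5, 0.5, 19.5, -0.0006, 0.0004, -0.0002,
0, -0.5, 0.5, 19.5, -0.0006, 0.0004, -0.0002,
```

View pics/s15c.png

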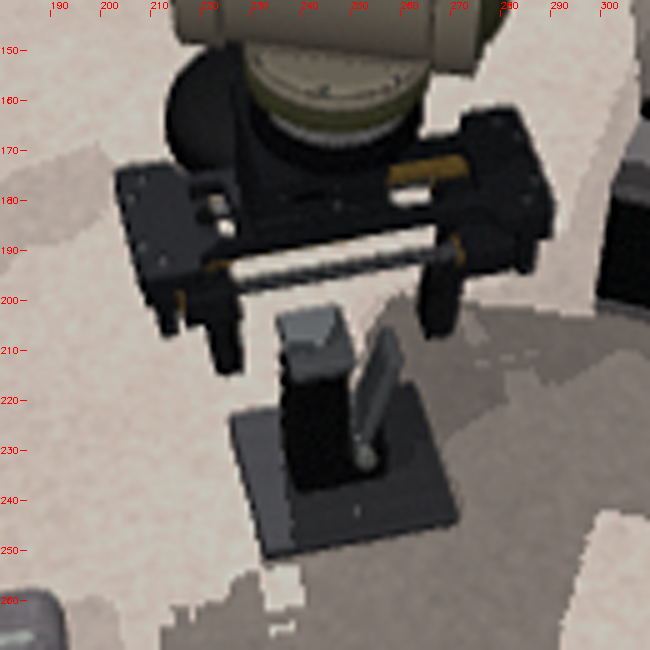

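Request:
servo_tool(
  series=[0, -0.5, 0.5, 14, 0, 0, 0, 0, -0.5, 0.5, 14, 0, 0, 0, 0, 0, 0, 6, 0, 0, 0, 0, 0, 0, 0, 0, 0, 0],
)

```text
t: 21.3
eef_pos: [0.6182, 0.0008, 0.0735]
orientation: [-0.308, 3.122, -0.003]
contact_force: [0.2, -0.3, -0.0]
grip_width: 0.0883
```

Request:
servo_tool(
  series=[0, 0, 0, 4, 0, 0, 0, 0, 0, 0, 0, 0, 0, 0, 150, 0, 0, 0, 0, 0, 0, 255, 0, 0, 0, 0, 0, 0, 255, 0, 0, 0, 0, 0, 0, 255, 0, 0, 0, 0, 0, 0, 255, 0, 0, 0, 0, 0, 0, 255, 0, 0, 0, 0, 0, 0],
)

```text
t: 22.3
eef_pos: [0.6194, -0.0017, 0.0708]
orientation: [-0.305, 3.119, -0.007]
contact_force: [-0.1, 6.9, 2.9]
grip_width: 0.042
```

Run:
```python
from h import *
o=snap("scene","s16");snap("wrist","w16");print(o["t"],list(o["eef_pos"]),o["contact_force"],o["grip_width"])
crop("pics/s16.png","pics/s16c.png",180,140,310,270,5)
```

```text
22.3 [np.float64(0.6194284235100864), np.float64(-0.0016765884792676491), np.float64(0.07080691199889147)] [-0.08582868  6.87924591  2.9371596 ] 0.042030735109584993
```

View pics/s16c.png

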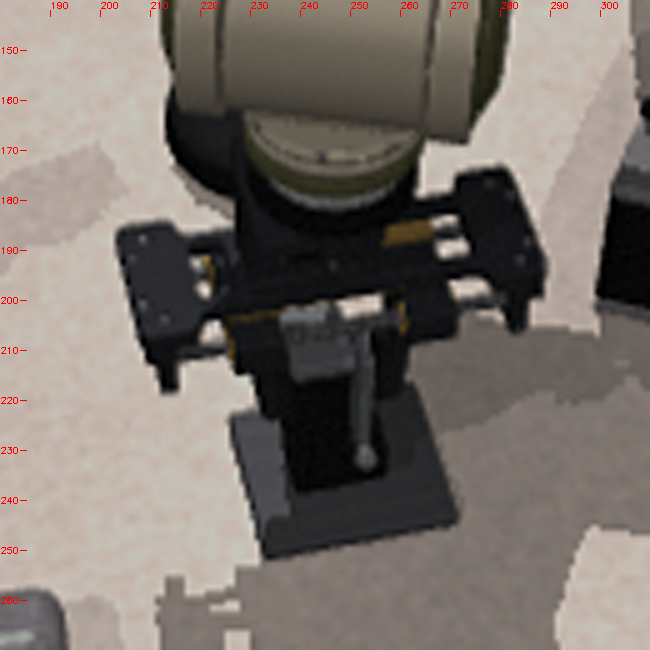

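Request:
servo_tool(
  series=[255, 0, 0, 0, 0, 0, 0, 255, 0, 0, 0, 0, 0, 0, 120, 0, 0, 0, 0, 0, 0, 0, 0, 0, 0, 0, 0, 0, 0, 0, 0, 0, 0, 0, 0, 0, 0, 0, 0, 0, 0, 0, 0, 0, 0, 0, 0, 0, 0],
)

```text
t: 23.28
eef_pos: [0.6188, 0.0002, 0.07]
orientation: [-0.311, 3.12, -0.009]
contact_force: [-0.4, -0.3, -0.9]
grip_width: 0.0848
```

Run:
```python
from h import *
o=snap("wrist","w17");print(o["t"],list(o["eef_pos"]),o["contact_force"],o["grip_width"])
```

```text
23.275 [np.float64(0.6187758469365949), np.float64(0.0001977349031809534), np.float64(0.06995225203670766)] [-0.36890616 -0.30036215 -0.89000203] 0.0848409871094114
```

View pics/w17.png

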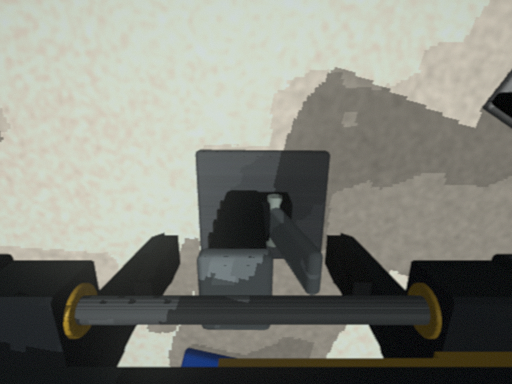

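Request:
servo_tool(
  series=[0, 0, 0.5, -8, 0, 0, 0, 0, 0, 0.5, -16, 0, 0, 0, 0, 0, 0, -25, 0, 0, 0, 0, 0, 0, -30, 0, 0, 0, 0, 0, 0, -35, 0, 0, 0, 0, 0, 0, -40, 0, 0, 0, 0, 0, 0, -40, 0, 0, 0, 0, -10, 0, -20, 0, 0, 0, 0, 0, 0, 0, 0, 0, 0, 0, 0, 0, 0, 0, 0, 0],
)

```text
t: 24.58
eef_pos: [0.6258, 0.0041, 0.301]
orientation: [-0.31, 3.112, -0.014]
contact_force: [-0.6, -0.7, -0.7]
grip_width: 0.0881
```

Run:
```python
from h import *
o=snap("scene","s18");snap("wrist","w18");snap("top","t18");print(o["t"],list(o["eef_pos"]),o["contact_force"],o["grip_width"])
```

```text
24.575 [np.float64(0.6258071387183796), np.float64(0.004141713510728326), np.float64(0.3009919757480348)] [-0.60446216 -0.68756654 -0.73648184] 0.08809030000819008
```

View pics/s18.png

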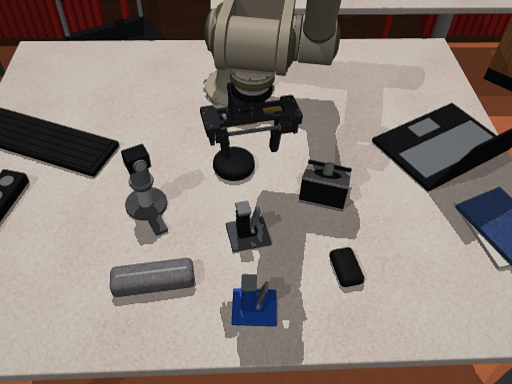

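View pics/w18.png

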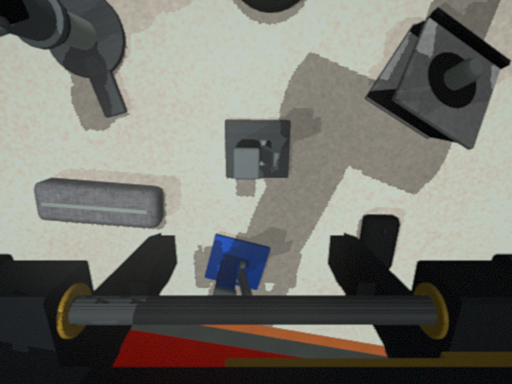

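Run:
```python
from h import *
a=cv2.imread("pics/s12.png")[130:240,105:185].astype(int);b=cv2.imread("pics/s18.png")[130:240,105:185].astype(int)
print("head diff",abs(a-b).mean(),bot.get_obs()["contact_force"])
for nm,(x0,y0,x1,y1) in dict(speaker=(205,140,260,185),mouse=(325,242,370,292),case=(105,252,200,300)).items():
    for f in ("scene0","s18"):
        im=cv2.imread(f"pics/{f}.png")[y0:y1,x0:x1].max(2);m=cv2.moments((im<(60 if nm!="case" else 125)).astype(np.uint8));print(nm,f,round(m["m10"]/m["m00"],1),round(m["m01"]/m["m00"],1))
print(bot.close_job())
```

```text
head diff 4.548333333333333 [ 0.26145834 -0.31101935  0.24237053]
speaker scene0 28.3 23.5
speaker s18 27.2 21.8
mouse scene0 21.2 25.1
mouse s18 21.2 25.1
case scene0 48.3 28.6
case s18 47.2 26.9
the job is handed in; nothing more can be done
None
```

The camera head is on the stand with its lens along the long toe, and I squeezed and released the trigger of the black-plate grip, not the blue one. I handed the job in at about 24.6 s of robot time.

**Head on the stand:**
- **Seating:** the sleeve slid down without catching. A 3 mm push at the bottom met 22 N on the wrist, and the foot height worked out to about 89 mm against the 90 mm shoulder.
- **Position and direction:** after release, the lens and body edges lay within about 1.5 px of where a seated, aligned head should appear, in both the wrist and scene pictures.

**Trigger:** the grip closed to 42 mm, where fully in is about 41. I estimate that as 0.2 rad, above the 0.15 required, and I held it for at least 0.25 s. Pictures after opening show the trigger leaning out again. The arm finished clear of everything, with the wrist force back near zero.

**Checks that disagreed or showed a change:**
- **Locating the head:** the top camera placed it about 3 mm off in y from the wrist and scene cameras. I went with the latter two, and the grasp centred on it.
- **Locating the stand:** the estimates of its axis differed by 1–2 mm.
- **Bystanders:** in my last before-and-after comparison the mouse did not shift at all. The speakerphone and pencil case shifted by 1–2 px; I put that down to the gripper and shadows being in the picture, because nothing touched them.
- **Head region:** the same comparison showed a mean brightness change of about 4.5 levels around the head. I put that down to shadow too, and the head looks unmoved.

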